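# Uncover the sampler drive and mesh the vial carousel onto its splined hub

### The job

Take the orange dust cover off the drive hub in the middle of the white drive unit and nest it squarely over the identical orange cover standing on the bench. Then lift the vial carousel by its blue bar and lower it gently onto the toothed hub, rocking it about its axis until the teeth mesh and it sits fully home on the deck; let go of it there. Don't drop it, and leave the bottle and the jar alone.

Things in the scene. Friction and masses are not known exactly. Their poses are not given: they have to be found in the camera images.
- deck (a point): Centre of the round grey deck on top of the fixed white drive unit (220 x 220 mm, 60 mm high), 60 mm above the bench: here the hub's upright axis meets the deck. z up, x and y along the unit's sides. At the start the hub on it is hidden by the orange dust cover.
- hub_tip (a point): Tip of the fixed upright hub, 37 mm above the deck: a steel core 26 mm across ending in a cone, with 8 brass teeth 45 degrees apart, 5 mm wide, 43 mm across their tips, their roof-shaped tops 27 mm above the deck. It cannot turn. How its teeth are turned varies, is not reported (these axes are the unit's) and must be seen from above or felt by rocking.
- cover_mid (a point): Centre (on the axis, 32 mm above the lower edge) of the loose orange dust cover that stands over the hub on the deck at the start. A round tapered cup turned mouth down: 64 mm high, 66 mm across at the open lower edge, 50 mm across at the closed flat top, wall 3 mm, 0.12 kg. z up along its axis.
- spare_mid (a point): Centre (on the axis, 32 mm above the lower edge) of the identical loose orange cover standing mouth down on the bench. Another cover lowered over it comes to rest about 20 mm higher.
- bar (a point): Centre of the blue grip bar on top of the loose vial carousel (0.3 to 0.55 kg). Bar 64 mm long (along x), 22 mm wide (y), 50 mm high; z up along the carousel's axis. Below the bar a grey disc 160 mm across, 10 mm thick, its top 25 mm below this point; vial caps round its rim stand 6 mm above it. Fully home on the hub, this point is 73 mm above the deck.
- mouth (a point): Centre of the open lower end of the carousel's sleeve (66 mm across, 48 mm inside), 73 mm below the bar's centre; it stands on this edge. 8 inward teeth, 4.5 mm wide, one at +x, 33 mm across the tips, 20 mm tall from the edge. They ride on the hub's teeth 22 to 28 mm above the deck until turned between them (about 6 degrees of play each way), then sink to the deck.
- bottle_mid (a point): Centre of a loose clear glass bottle with grey cap, 72 mm across, 130 mm high: a bystander.
- jar_mid (a point): Centre of a loose amber glass jar with white lid, 72 mm across, 110 mm high: a bystander.
Not all that is in view belongs to the job. There is more than one size of the part that bears bar; the job needs the largest. Leave any green look-alike of the part that bears cover_mid alone.

How it is judged:
By the outcome, as a careful person would: the job done as asked, in the order asked, and still so for the second after the job is handed in, with the robot touching nothing.
It also fails if it takes over 64 s, if anything falls off the work surface, if the arm or the gripper's body presses on something with over 40 N, if the wrist force passes 120 N, or if a joint passes its speed limit or range.

### The arm

A 7-joint arm with a two-finger parallel gripper is mounted at the origin on the work surface. World frame = base frame: x ahead of the robot, y to its left, z up, the work surface at z = 0. Lengths are in m, angles in rad, forces in N, time in s.
With the tool pointing down it reaches from about 0.425 to 1.025 m from the base axis. Payload 3.6 kg.
Tool frame: the origin (TCP) lies at the very end of the fingers, on their centre line; the grasp point (between the pads) lies 19 mm behind it; z points along the fingers, y is the direction in which the jaws open and shut (so a half turn about z gives the same grasp; the last joint's range is limited). The gripper opens to 85 mm and grips with 20 to 120 N. Pads are 22 mm wide; open, the fingers measure 114 mm over their backs; the gripper's body (76 mm by 85 mm) begins 54 mm behind the grasp point. The pads swing forward as they close: fully open they stand 13 mm farther back than shut.
Start: joints at [1.236, 0.591, 0.048, 1.609, -0.033, 0.943, -0.034], TCP at [0.174, -0.704, 0.207] pointing down, gripper open.
Joint ranges: [-2.69, 2.69], [-0.47, 2.24], [-1.27, 1.36], [0.19, 2.51], [-1.53, 4.68], [0.08, 2.07], [-3.09, 3.09]. Speed limits (rad/s): [2.57, 2.57, 3.14, 3.14, 3.14, 3.14, 3.14].

### API

Orientations are given as a 3x3 rotation matrix whose columns are the frame's x, y, z axes.
In Python, from bench import state, grab_frame, close_job gives the robot as it stands.
- The arm moves only by the shell command python3 -m handwheel 'ROWS' [FORCE]. ROWS is JSON, a list of rows, each an object of numbers: "fingers": the closure, from 0 (fully open) to 1 (shut); "dx", "dy", "dz": the shift along the tool's x, y, z in mm; "wx", "wy", "wz": the turn, a rotation vector about the tool's x, y, z in degrees. In form: [{"fingers": .., "dx": .., "dy": .., "dz": .., "wx": .., "wy": .., "wz": ..}, ...]. A call has 1 to 10 rows; each row shifts and turns the commanded pose from where the row before left it, along the tool's axes as they then stand; what a row does not reach is not made up. A row lasts 1/10 s, in which the tool goes at most 50 mm and 8.59 degrees, less where a joint would pass 70% of its speed; a pose out of reach is approached as far as the arm can. A call is refused whole if a number of a shift passes 50 or a number of a turn 8.59, either way. A call with a gripper value outside its range is refused whole. The fingers move at their own pace and stop on an object; FORCE is the grip in N (left out, the last holds). Time passes only in rows, so rows that do not move let the fingers close. It gives the time, the measured TCP pose, the force and the opening at its end, in the units of the state.
- state(): the state, without advancing time (a new reading comes with each control period).
- grab_frame(name): name is "scene" or "top" or "wrist"; returns a dict with "frame" (480x640x3 uint8, blue, green, red), "range_z" (480x640 float32, m along the optical axis (not along the pixel's ray), 0 where there is no reading), "K" (3x3 intrinsics, pixels), "rvec" (rotation vector, rad) and "tvec" (3), from world to camera coordinates, as OpenCV has them. Camera axes: x right, y down, z forward; pixel columns grow to the right and rows downward; lengths in m; the calibration is good to about 2 mm. The wrist camera is an equidistant fisheye: a pixel r from the principal point sees the ray r / f radians off the axis. A picture is of the moment at which its call begins.
- close_job(): hands the job in, once; it reports no verdict.
The state is a dict: "t": time; "joint_pos": joint angles; "qd": joint speeds; "joint_efforts": joint torques, N m; "ee_pos": TCP position; "tool_rot": TCP orientation; "contact_force": force on the tool from outside, world axes, zero at the start; "wrist_torque": the same for the moment, N m; "width": finger opening in m.
Only numpy, scipy, OpenCV 4.12 (cv2) and the standard library are available. Lean on these libraries where they do the work, as an engineer would, in place of code of your own. Each camera call takes 0.05 s, during which the arm holds its last target.

## Working session

There is one attempt and no reset: what is moved stays moved. The work goes in short steps, Python scripts to look and compute and a shell command to move; the robot and the scene stay as the last step left them, time stands still between calls to the robot, and variables do not carry over. Pictures are saved under pics/ and viewed, and the job is handed in when it is done.

```bash
mkdir -p pics; ls; python3 - <<'E'
from bench import *
import cv2,pickle
s=state();print({k:s[k] for k in ('t','ee_pos','tool_rot','contact_force','width')})
for n in('scene','top'):
    f=grab_frame(n);cv2.imwrite(f'pics/{n}0.png',f['frame']);pickle.dump(f,open(f'{n}0.pkl','wb'));print(f['K'],f['rvec'],f['tvec'])
E
```

```text
pics
{'t': 0.0, 'ee_pos': array([ 0.17341379, -0.70304099,  0.20564349]), 'tool_rot': array([[ 9.70881130e-01,  2.39560871e-01, -6.49133905e-04],
       [ 2.39561722e-01, -9.70878764e-01,  2.14622319e-03],
       [-1.16079228e-04, -2.23923523e-03, -9.99997486e-01]]), 'contact_force': array([-0.24240663, -0.81763342,  0.52279887]), 'width': 0.08563190093628668}
[[445.55569987   0.         316.54174264]
 [  0.         445.55569987 240.22821408]
 [  0.           0.           1.        ]] [ 1.30858145  2.45038119 -0.71180686] [ 0.30124539 -0.31150788  1.24961965]
[[475.68695851   0.         315.53826529]
 [  0.         475.68695851 244.24803881]
 [  0.           0.           1.        ]] [ 2.14769564 -2.10916873  0.19181453] [-0.03165043  0.55085998  0.97753184]
```

View pics/scene0.png

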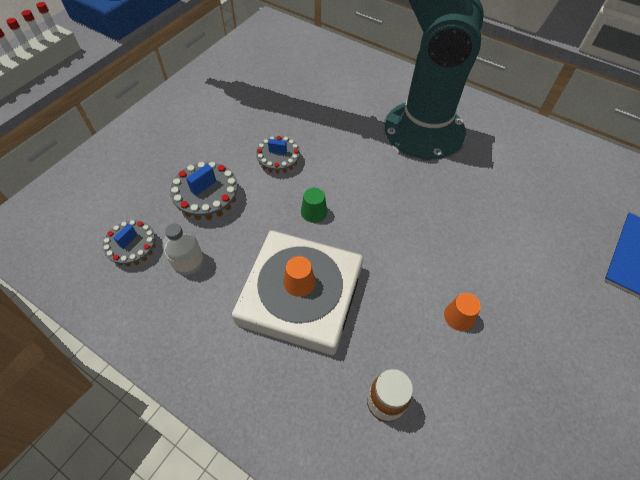

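View pics/top0.png

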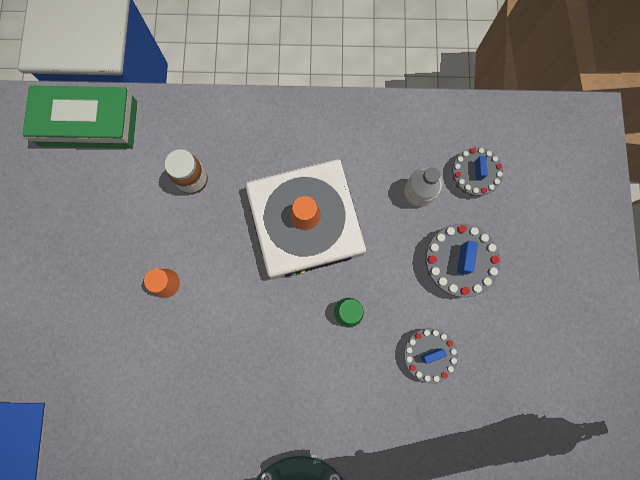

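```bash
cat >h.py <<'E'
import numpy as np,cv2,pickle
from bench import *
def cam(f): 
    R=cv2.Rodrigues(np.array(f['rvec'],float))[0]; t=np.array(f['tvec'],float).ravel(); return R,t,-R.T@t
def cloud(f):
    R,t,c=cam(f);K=f['K'];v,u=np.mgrid[0:480,0:640];z=f['range_z']
    P=np.stack([(u-K[0,2])/K[0,0]*z,(v-K[1,2])/K[1,1]*z,z],-1)
    return (P-t)@R
def plane(f,uv,h):
    R,t,c=cam(f);K=f['K'];uv=np.atleast_2d(uv)
    d=np.c_[(uv[:,0]-K[0,2])/K[0,0],(uv[:,1]-K[1,2])/K[1,1],np.ones(len(uv))]@R
    return c+d*((h-c[2])/d[:,2])[:,None]
def hsv(f): return cv2.cvtColor(f['frame'],cv2.COLOR_BGR2HSV)
def blobs(m,a=30):
    n,l,s,c=cv2.connectedComponentsWithStats(m.astype(np.uint8)); return [(l==i,s[i],c[i]) for i in range(1,n) if s[i,4]>a]
E
python3 - <<'E'
from h import *
for n in('scene','top'):
    f=pickle.load(open(f'{n}0.pkl','rb'));H=hsv(f);P=cloud(f);print(n,'cam',cam(f)[2])
    R=f['range_z']>0
    for name,lo,hi in(('orange',(8,180,100),(18,255,255)),('blue',(105,150,60),(125,255,255)),('green',(50,120,40),(80,255,255))):
        for m,s,c in blobs(cv2.inRange(H,lo,hi)>0):
            q=P[m&R]
            if len(q)<20 or s[4]>4000: continue
            zt=np.percentile(q[:,2],97); tp=m&R&(P[...,2]>zt-.006)
            a=P[tp]; vv,uu=np.nonzero(tp)
            (ex,ey),wh,an=cv2.minAreaRect(a[:,:2].astype(np.float32)*1000)
            print(name,c.round(),s[4],'ztop',zt.round(4),'cent',a.mean(0).round(4),'rect',round(ex,1),round(ey,1),np.round(wh,1),round(an,1),'n',len(a))
    # deck plane
E
```

```text
scene cam [0.95105099 0.26169348 0.88110939]
orange [299. 277.] 964 ztop 0.1256 cent [0.6159 0.004  0.1235] rect 615.3 3.9 [48.7 49. ] 38.7 n 464
orange [462. 312.] 967 ztop 0.0657 cent [0.4693 0.3123 0.0634] rect 468.2 312.6 [48.6 49.7] 71.9 n 457
blue [111.  13.] 2163 ztop 0.1 cent [ 0.1697 -1.0519  0.098 ] rect 184.5 -1056.2 [ 79.9 167.5] 34.3 n 382
blue [277. 146.] 227 ztop 0.0702 cent [ 0.3252 -0.2667  0.0679] rect 323.9 -267.4 [18.1 43.1] 24.6 n 88
blue [201. 179.] 536 ztop 0.0989 cent [ 0.5285 -0.3371  0.0968] rect 527.9 -337.8 [25.4 63.3] 82.7 n 206
blue [627. 256.] 1742 ztop 0.0174 cent [0.1235 0.5698 0.0146] rect 101.3 573.3 [220.   69.6] 2.7 n 1691
blue [125. 236.] 307 ztop 0.0711 cent [ 0.7324 -0.3823  0.0686] rect 732.0 -383.5 [44.8 18.4] 0.4 n 134
green [314. 205.] 715 ztop 0.0654 cent [ 0.4128 -0.0956  0.0631] rect 412.2 -95.2 [49.4 49.3] 67.5 n 292
top cam [ 0.36897076 -0.02208741  1.05990079]
orange [170. 274.] 38 ztop 0.0651 cent [0.4896 0.3111 0.0642] rect 489.6 311.1 [ 0.3 12.1] 3.1 n 7
blue [130.  57.] 2735 ztop -0.3304 cent [ 1.1984  0.6969 -0.3311] rect 1217.6 675.2 [186.1 387.5] 43.7 n 206
blue [481. 167.] 242 ztop 0.0732 cent [ 0.7285 -0.3831  0.0702] rect 729.2 -383.2 [44.6 16.3] 2.3 n 134
blue [467. 257.] 497 ztop 0.1014 cent [ 0.523  -0.3378  0.0985] rect 523.7 -338.1 [21.8 63. ] 79.5 n 306
blue [433. 355.] 207 ztop 0.0728 cent [ 0.3217 -0.2673  0.0698] rect 322.0 -267.5 [14.4 45. ] 21.2 n 151
blue [ 20. 440.] 3077 ztop 0.0196 cent [0.1349 0.5845 0.0165] rect 132.9 587.5 [150.4  92.7] 1.2 n 2781
green [ 75. 112.] 3883 ztop 0.074 cent [0.8372 0.5183 0.0709] rect 839.1 518.9 [119.6 220.6] 0.0 n 3550
green [103. 135.] 616 ztop 0.035 cent [0.8004 0.4793 0.0324] rect 793.2 491.4 [101.1 241. ] 28.8 n 133
green [348. 312.] 635 ztop 0.0676 cent [ 0.4088 -0.0965  0.0648] rect 409.4 -96.7 [49.6 47.9] 0.0 n 451
```

```bash
python3 - <<'E'
from h import *
f=pickle.load(open('top0.pkl','rb'));H=hsv(f);P=cloud(f);R=f['range_z']>0
print(H[205,305],H[280,157])
for m,s,c in blobs(cv2.inRange(H,(0,150,100),(22,255,255))>0,300):
    q=P[m&R]; zt=np.percentile(q[:,2],95); tp=m&R&(P[...,2]>zt-.006);a=P[tp]
    print(c.round(),s[4],zt,a.mean(0).round(4),cv2.minEnclosingCircle(a[:,:2].astype(np.float32)*1000),len(a))
# grey deck disc
m=R&(abs(P[...,2]-.062)<.006)&(abs(P[...,0]-.61)<.14)&(abs(P[...,1])<.14)
w=m&(H[...,2]>180)
a=P[m][:,:2].astype(np.float32)*1000; print('unit',cv2.minAreaRect(a),np.median(P[m][:,2]))
g=m&(H[...,2]<130); b=max(blobs(g),key=lambda b:b[1][4]); print('disc',cv2.minEnclosingCircle(P[b[0]][:,:2].astype(np.float32)*1000))
# disc of carousels: at z between .05 and .065
for c in((.523,-.338),(.322,-.267),(.729,-.383)):
    m=R&(np.hypot(P[...,0]-c[0],P[...,1]-c[1])<.11)&(P[...,2]>.02)&(P[...,2]<.085)
    b=max(blobs(m),key=lambda b:b[1][4]);a=P[b[0]];print(c,cv2.minEnclosingCircle(a[:,:2].astype(np.float32)*1000),np.percentile(a[:,2],[50,90]))
im=f['frame'];cv2.imwrite('pics/crop1.png',np.hstack([cv2.resize(im[150:390,380:540],(400,600),interpolation=2),cv2.resize(im[150:390,140:300],(400,600),interpolation=2)]))
E
```

```text
[ 11 174 223] [ 11 174 221]
[305. 213.] 752 0.12716118255476624 [0.6115 0.0026 0.1248] ((611.5704956054688, 2.292156934738159), 25.04107666015625) 454
[162. 282.] 799 0.06703710525488252 [0.4656 0.3113 0.0649] ((466.0531005859375, 311.7170715332031), 25.650360107421875) 450
unit ((610.9189453125, 3.5611419677734375), (215.96286010742188, 215.6531982421875), 15.961577415466309) 0.05934377025822183
disc ((612.3276977539062, 4.947610378265381), 88.3717041015625)
(0.523, -0.338) ((523.7033081054688, -338.83966064453125), 79.9986801147461) [0.04916889 0.05514567]
(0.322, -0.267) ((320.8666076660156, -268.01275634765625), 57.02629470825195) [0.03526374 0.04278193]
(0.729, -0.383) ((729.95703125, -383.59979248046875), 57.69369888305664) [0.03582477 0.05627311]
```

View pics/crop1.png

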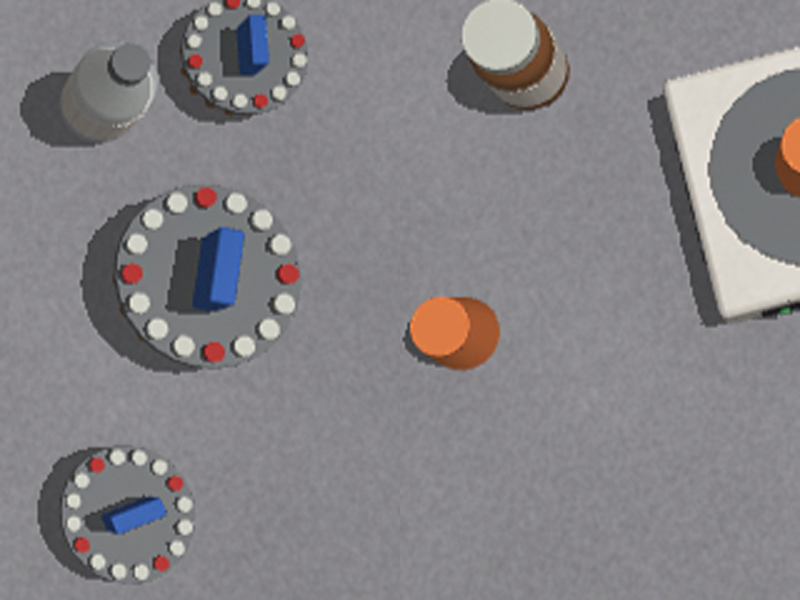

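Largest carousel: top (465,260), radius 80 mm; the two at (478,171) and (431,356) have radius 57 mm. The crop confirms it. The cover is orange at (305,213), the spare at (162,282), and the green one at (348,312) stays put.

```bash
python3 -m handwheel '[{"dx":15,"dy":-15,"dz":-5},{"dx":30,"dy":-29,"dz":-5},{"dx":30,"dy":-29,"dz":-5},{"dx":30,"dy":-29,"dz":-5},{"dx":30,"dy":-29,"dz":-5},{"dx":30,"dy":-29,"dz":-5},{"dx":30,"dy":-29,"dz":-5},{"dx":30,"dy":-29,"dz":-5},{"dx":30,"dy":-29},{"dx":30,"dy":-29}]' 40
python3 -m handwheel '[{"dx":30,"dy":-29},{"dx":30,"dy":-29},{"dx":30,"dy":-29},{"dx":30,"dy":-29},{"dx":30,"dy":-29},{"dx":30,"dy":-29},{"dx":30,"dy":-29},{"dx":30,"dy":-29},{"dx":25,"dy":-25},{"dx":16,"dy":-18}]'
python3 -m handwheel '[{"dx":0,"dy":0},{"dx":0,"dy":0}]'
cat >look.py <<'E'
import sys
from h import *
n,tag=sys.argv[1:3]
f=grab_frame(n);pickle.dump(f,open(f'{tag}.pkl','wb'));cv2.imwrite(f'pics/{tag}.png',f['frame'])
s=state();print(s['t'],s['ee_pos'],s['tool_rot'].round(4).tolist(),s['width'],s['contact_force'],s['wrist_torque'])
E
python3 look.py wrist w1;python3 -c "
from h import *
f=pickle.load(open('w1.pkl','rb'));print(f['K'],cam(f))"
```

```text
0.15 [ 0.17347856 -0.70324322  0.2058861 ] [[0.9709, 0.2396, -0.0005], [0.2396, -0.9709, 0.0017], [-0.0001, -0.0018, -1.0]] 0.08541075732750977 [0.34436838 0.49001684 0.55746335] [-0.01940163 -0.01602103  0.04544704]
[[371.64829954   0.         323.78734411]
 [  0.         371.64829954 236.3856506 ]
 [  0.           0.           1.        ]] (array([[ 0.23974554, -0.97083488, -0.00130728],
       [-0.93388474, -0.23098833,  0.27295364],
       [-0.26529488, -0.06421857, -0.9620263 ]]), array([-0.72454586, -0.03439428,  0.37831042]), array([ 0.24195016, -0.68706452,  0.37238544]))schema error: expected keys fingers, dx, dy, dz, wx, wy, wz
schema error: expected keys fingers, dx, dy, dz, wx, wy, wz
schema error: expected keys fingers, dx, dy, dz, wx, wy, wz
```

View pics/w1.png

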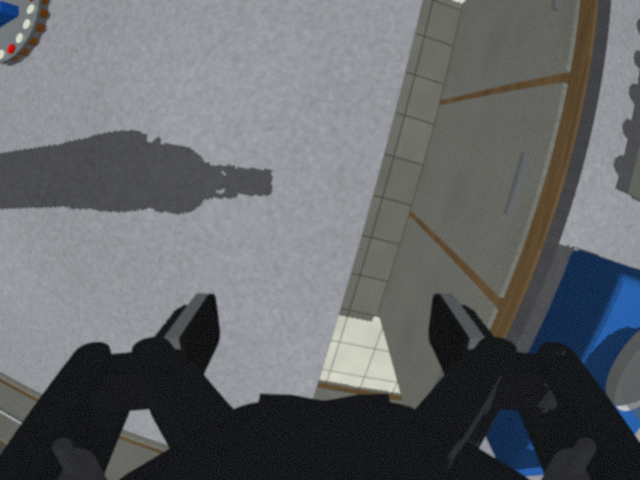

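The rows were refused because each row needs all seven keys. The wrist view shows only the fingers at (200,330)/(450,330) over empty bench, so nothing has moved.

```bash
python3 -m handwheel '[{"fingers":0,"dx":15,"dy":-15,"dz":-5,"wx":0,"wy":0,"wz":0},{"fingers":0,"dx":30,"dy":-29,"dz":-5,"wx":0,"wy":0,"wz":0},{"fingers":0,"dx":30,"dy":-29,"dz":-5,"wx":0,"wy":0,"wz":0},{"fingers":0,"dx":30,"dy":-29,"dz":-5,"wx":0,"wy":0,"wz":0},{"fingers":0,"dx":30,"dy":-29,"dz":-5,"wx":0,"wy":0,"wz":0},{"fingers":0,"dx":30,"dy":-29,"dz":-5,"wx":0,"wy":0,"wz":0},{"fingers":0,"dx":30,"dy":-29,"dz":-5,"wx":0,"wy":0,"wz":0},{"fingers":0,"dx":30,"dy":-29,"dz":-5,"wx":0,"wy":0,"wz":0},{"fingers":0,"dx":30,"dy":-29,"dz":0,"wx":0,"wy":0,"wz":0},{"fingers":0,"dx":30,"dy":-29,"dz":0,"wx":0,"wy":0,"wz":0}]' 40
python3 -m handwheel '[{"fingers":0,"dx":30,"dy":-29,"dz":0,"wx":0,"wy":0,"wz":0},{"fingers":0,"dx":30,"dy":-29,"dz":0,"wx":0,"wy":0,"wz":0},{"fingers":0,"dx":30,"dy":-29,"dz":0,"wx":0,"wy":0,"wz":0},{"fingers":0,"dx":30,"dy":-29,"dz":0,"wx":0,"wy":0,"wz":0},{"fingers":0,"dx":30,"dy":-29,"dz":0,"wx":0,"wy":0,"wz":0},{"fingers":0,"dx":30,"dy":-29,"dz":0,"wx":0,"wy":0,"wz":0},{"fingers":0,"dx":30,"dy":-29,"dz":0,"wx":0,"wy":0,"wz":0},{"fingers":0,"dx":30,"dy":-29,"dz":0,"wx":0,"wy":0,"wz":0},{"fingers":0,"dx":25,"dy":-25,"dz":0,"wx":0,"wy":0,"wz":0},{"fingers":0,"dx":16,"dy":-18,"dz":0,"wx":0,"wy":0,"wz":0}]'
python3 -m handwheel '[{"fingers":0,"dx":0,"dy":0,"dz":0,"wx":0,"wy":0,"wz":0},{"fingers":0,"dx":0,"dy":0,"dz":0,"wx":0,"wy":0,"wz":0}]'
python3 look.py wrist w2
```

```text
t: 1.15
ee_pos: [0.3848, -0.3662, 0.247]
tool_rot: [[0.971, 0.239, 0.0], [0.239, -0.971, -0.0], [0.0, 0.0, -1.0]]
contact_force: [0.1, -0.5, -0.3]
width: 0.0853
t: 2.15
ee_pos: [0.5924, -0.03, 0.2466]
tool_rot: [[0.97, 0.243, 0.001], [0.243, -0.97, 0.001], [0.001, -0.001, -1.0]]
contact_force: [-0.7, -0.4, -0.6]
width: 0.0853
t: 2.35
ee_pos: [0.5907, -0.0334, 0.2464]
tool_rot: [[0.971, 0.241, -0.001], [0.241, -0.971, -0.001], [-0.001, 0.0, -1.0]]
contact_force: [-1.2, -0.2, 0.4]
width: 0.0856
2.4 [ 0.59034138 -0.03464389  0.2463924 ] [[0.9711, 0.2385, -0.0014], [0.2385, -0.9711, -0.001], [-0.0016, 0.0006, -1.0]] 0.0854815149732909 [-0.55922063  0.03951037 -0.17645268] [-0.03805404 -0.00690638  0.02721609]
```

View pics/w2.png

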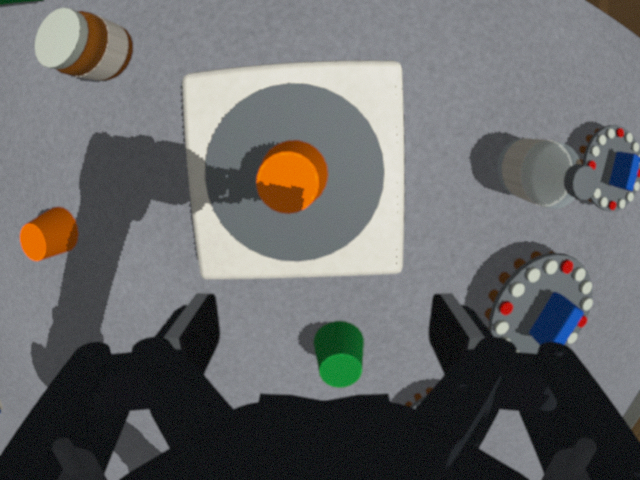

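Wrist view: cover top at (288,182) on the deck, spare at (48,233), carousel at (545,310), green at (340,355).

```bash
cat >>h.py <<'E'
def fray(f,uv):
    K=f['K'];uv=np.atleast_2d(uv).astype(float);x=(uv[:,0]-K[0,2])/K[0,0];y=(uv[:,1]-K[1,2])/K[1,1];th=np.hypot(x,y)+1e-12
    return np.c_[np.tan(th)*x/th,np.tan(th)*y/th,np.ones(len(x))]
def fcloud(f):
    R,t,c=cam(f);v,u=np.mgrid[0:480,0:640];d=fray(f,np.c_[u.ravel(),v.ravel()])
    return (d*f['range_z'].reshape(-1,1)-t).dot(R).reshape(480,640,3)
def fplane(f,uv,h):
    R,t,c=cam(f);d=fray(f,uv)@R;return c+d*((h-c[2])/d[:,2])[:,None]
def tops(f,P,lo,hi,amin=300,dz=.006):
    H=hsv(f);R=f['range_z']>0;out=[]
    for m,s,c in blobs(cv2.inRange(H,lo,hi)>0,amin):
        q=P[m&R]
        if len(q)<50: continue
        zt=np.percentile(q[:,2],95);a=P[m&R&(P[...,2]>zt-dz)]
        e=cv2.minAreaRect(a[:,:2].astype(np.float32)*1000)
        print(c.round(),s[4],'z',np.median(a[:,2]).round(4),'mean',a.mean(0)[:2].round(4),'rect',np.round(e[0],1),np.round(e[1],1),round(e[2],1))
        out.append(a)
    return out
E
python3 - <<'E'
from h import *
f=pickle.load(open('w2.pkl','rb'));P=fcloud(f)
tops(f,P,(0,150,60),(22,255,255));print('blue');tops(f,P,(105,150,60),(125,255,255))
R=f['range_z']>0
m=R&(abs(P[...,2]-.06)<.008)&(abs(P[...,0]-.61)<.15)&(abs(P[...,1])<.15)
print('unit',cv2.minAreaRect(P[m][:,:2].astype(np.float32)*1000),np.median(P[m][:,2]))
E
```

```text
[90. 47.] 1158 z 0.0856 mean [0.7053 0.2422] rect [706.4 248.3] [33.5 66. ] 80.1
[291. 176.] 3984 z 0.1239 mean [0.6162 0.0015] rect [616.    1.7] [49.4 50. ] 13.8
[ 49. 234.] 2235 z 0.0635 mean [0.4697 0.308 ] rect [468.1 310.4] [49.3 50.3] 39.5
blue
[625. 170.] 826 z 0.069 mean [ 0.7323 -0.3821] rect [ 732.3 -383. ] [44.1 17. ] 1.2
[556. 321.] 1671 z 0.0974 mean [ 0.538  -0.3325] rect [ 564.2 -222.5] [269.8  50.5] 75.6
unit ((614.7572021484375, 2.252593994140625), (216.89620971679688, 217.00509643554688), 16.00545883178711) 0.05805694724853869
```

```bash
python3 -m handwheel '[{"fingers":0,"dx":11,"dy":-10,"dz":10,"wx":0,"wy":0,"wz":0},{"fingers":0,"dx":11,"dy":-10,"dz":25,"wx":0,"wy":0,"wz":0},{"fingers":0,"dx":10,"dy":-10,"dz":25,"wx":0,"wy":0,"wz":0},{"fingers":0,"dx":0,"dy":0,"dz":12,"wx":0,"wy":0,"wz":0},{"fingers":0,"dx":0,"dy":0,"dz":0,"wx":0,"wy":0,"wz":0},{"fingers":0,"dx":0,"dy":0,"dz":0,"wx":0,"wy":0,"wz":0}]'
python3 look.py wrist w3; python3 - <<'E'
from h import *
f=pickle.load(open('w3.pkl','rb'));P=fcloud(f);tops(f,P,(0,150,60),(22,255,255))
E
```

```text
t: 3.0
ee_pos: [0.6149, 0.0021, 0.1749]
tool_rot: [[0.971, 0.238, -0.0], [0.238, -0.971, -0.001], [-0.001, 0.001, -1.0]]
contact_force: [0.8, -0.4, 0.1]
width: 0.0855
3.05 [0.61540751 0.00209436 0.17557743] [[0.9713, 0.2377, 0.0011], [0.2377, -0.9713, -0.0006], [0.0009, 0.0009, -1.0]] 0.08515792358795099 [ 0.15639816 -0.50839109 -0.1513488 ] [ 0.02309018 -0.02621521 -0.07009256]
[70. 61.] 1863 z 0.0859 mean [0.7066 0.2421] rect [707.6 249.8] [36.1 65.7] 83.3
[323. 235.] 7003 z 0.1239 mean [0.6166 0.0023] rect [615.4   1.7] [50.6 49.3] 24.4
[ 35. 278.] 2910 z 0.0635 mean [0.4705 0.3079] rect [468.9 310. ] [48.9 49.7] 34.4
```

View pics/w3.png

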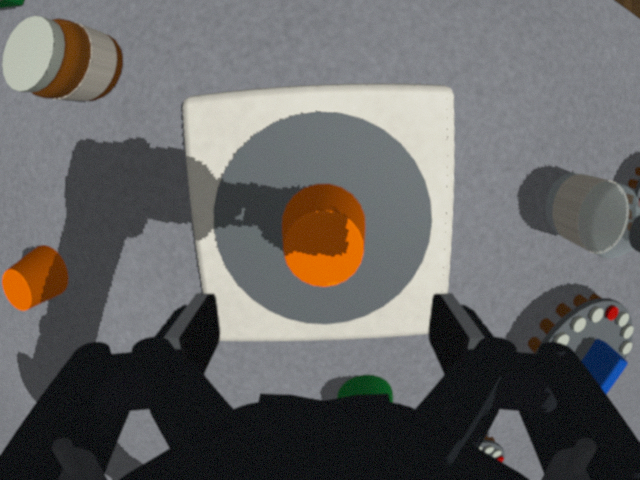

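Cover top at (323,248), centred between the fingers. Descending to grip.

```bash
python3 -m handwheel '[{"fingers":0,"dx":0,"dy":0,"dz":15,"wx":0,"wy":0,"wz":0},{"fingers":0,"dx":0,"dy":0,"dz":25,"wx":0,"wy":0,"wz":0},{"fingers":0,"dx":0,"dy":0,"dz":25,"wx":0,"wy":0,"wz":0},{"fingers":0,"dx":0,"dy":0,"dz":20,"wx":0,"wy":0,"wz":0},{"fingers":0,"dx":0,"dy":0,"dz":15,"wx":0,"wy":0,"wz":0},{"fingers":0,"dx":0,"dy":0,"dz":0,"wx":0,"wy":0,"wz":0},{"fingers":0.2,"dx":0,"dy":0,"dz":0,"wx":0,"wy":0,"wz":0},{"fingers":1,"dx":0,"dy":0,"dz":0,"wx":0,"wy":0,"wz":0},{"fingers":1,"dx":0,"dy":0,"dz":0,"wx":0,"wy":0,"wz":0},{"fingers":1,"dx":0,"dy":0,"dz":0,"wx":0,"wy":0,"wz":0}]' 40
python3 -m handwheel '[{"fingers":1,"dx":0,"dy":0,"dz":0,"wx":0,"wy":0,"wz":0},{"fingers":1,"dx":0,"dy":0,"dz":0,"wx":0,"wy":0,"wz":0}]'
```

```text
t: 4.05
ee_pos: [0.6162, 0.0033, 0.0766]
tool_rot: [[0.971, 0.239, 0.003], [0.239, -0.971, -0.0], [0.003, 0.001, -1.0]]
contact_force: [-0.8, -0.1, 5.6]
width: 0.0522
t: 4.25
ee_pos: [0.6162, 0.0033, 0.0766]
tool_rot: [[0.971, 0.239, 0.003], [0.239, -0.971, -0.0], [0.003, 0.001, -1.0]]
contact_force: [-0.9, -0.4, 6.2]
width: 0.0522
```

```bash
python3 look.py scene s3; python3 - <<'E'
import cv2
a=cv2.imread('pics/s3.png');cv2.imwrite('pics/s3c.png',cv2.resize(a[180:380,200:400],(600,600),interpolation=2))
E
```

```text
4.3 [0.61621531 0.00333807 0.07655337] [[0.971, 0.2392, 0.0027], [0.2392, -0.971, -0.0], [0.0026, 0.0007, -1.0]] 0.052278409608517644 [-1.56271581  0.26954366  5.68059835] [-0.07262246  0.26421935 -0.05627637]
```

View pics/s3c.png

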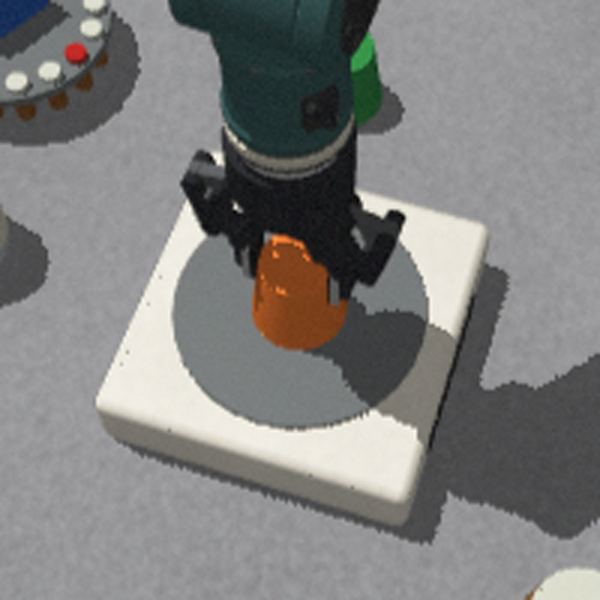

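The crop shows the pads on the upper half of the cover, around (290,270). I'll lift slowly and check for slip.

```bash
python3 -m handwheel '[{"fingers":1,"dx":0,"dy":0,"dz":-5,"wx":0,"wy":0,"wz":0},{"fingers":1,"dx":0,"dy":0,"dz":-10,"wx":0,"wy":0,"wz":0},{"fingers":1,"dx":0,"dy":0,"dz":-10,"wx":0,"wy":0,"wz":0},{"fingers":1,"dx":0,"dy":0,"dz":-15,"wx":0,"wy":0,"wz":0},{"fingers":1,"dx":0,"dy":0,"dz":-15,"wx":0,"wy":0,"wz":0},{"fingers":1,"dx":0,"dy":0,"dz":-15,"wx":0,"wy":0,"wz":0},{"fingers":1,"dx":0,"dy":0,"dz":-15,"wx":0,"wy":0,"wz":0},{"fingers":1,"dx":0,"dy":0,"dz":-15,"wx":0,"wy":0,"wz":0},{"fingers":1,"dx":0,"dy":0,"dz":-10,"wx":0,"wy":0,"wz":0},{"fingers":1,"dx":0,"dy":0,"dz":0,"wx":0,"wy":0,"wz":0}]' 50
python3 look.py scene s4;python3 look.py wrist w4; python3 - <<'E'
from h import *
f=pickle.load(open('s4.pkl','rb'));tops(f,cloud(f),(5,150,60),(22,255,255))
f=pickle.load(open('w4.pkl','rb'));tops(f,fcloud(f),(0,150,60),(22,255,255))
E
```

```text
t: 5.3
ee_pos: [0.6164, 0.0035, 0.1868]
tool_rot: [[0.971, 0.239, 0.004], [0.239, -0.971, 0.0], [0.004, 0.001, -1.0]]
contact_force: [0.7, -0.5, -1.4]
width: 0.0519
5.35 [0.61553732 0.00345568 0.18559539] [[0.9709, 0.2395, 0.0015], [0.2395, -0.9709, 0.0001], [0.0015, 0.0003, -1.0]] 0.05194888722996901 [-0.35440192  0.22087198 -1.24849452] [-0.02728554 -0.02649683  0.03147624]
5.4 [0.61487281 0.00334036 0.18478135] [[0.9709, 0.2395, -0.0002], [0.2395, -0.9709, -0.0001], [-0.0002, 0.0, -1.0]] 0.05205419903077765 [ 0.11186855 -0.93886786 -1.5842829 ] [-0.09115466  0.00515351 -0.0287976 ]
[296. 249.] 1129 z 0.2335 mean [0.6198 0.0038] rect [620.6   3.3] [54.  39.4] 67.2
[462. 312.] 1013 z 0.0631 mean [0.4694 0.3124] rect [467.9 312.5] [50.4 49.8] 22.4
[78. 63.] 1714 z 0.0859 mean [0.707  0.2421] rect [708.5 248.3] [34.2 65.9] 87.3
[324. 299.] 19211 z 0.2326 mean [0.6174 0.0033] rect [615.    2.7] [50.2 50.9] 63.7
[ 41. 276.] 2807 z 0.0635 mean [0.4704 0.3079] rect [468.8 309.8] [50.4 50.4] 63.8
```

View pics/s4.png

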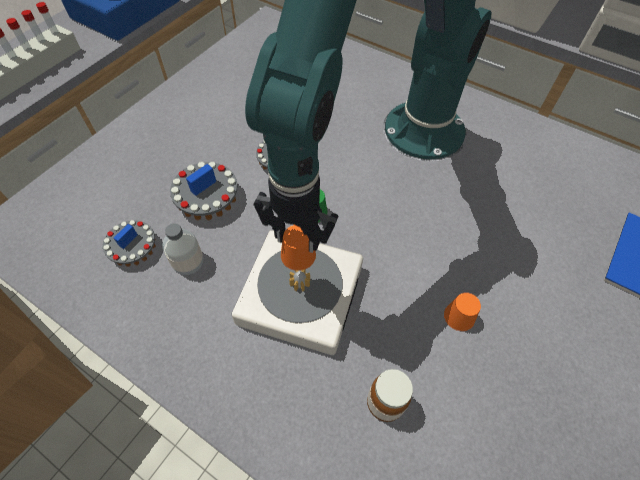

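View pics/w4.png

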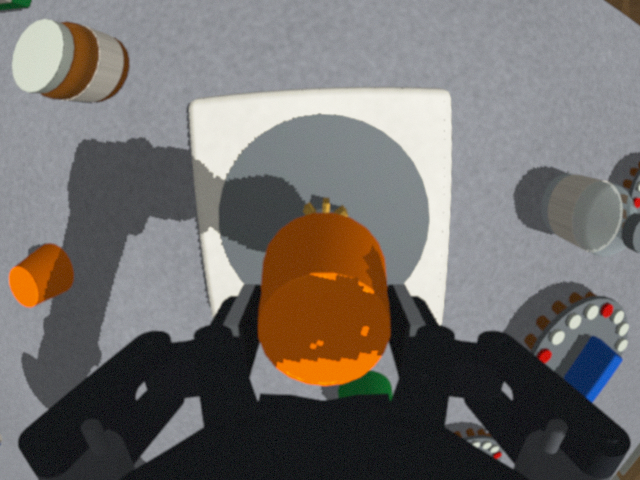

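Cover held level, its axis on the TCP line; hub teeth visible at (300,280) in the scene. Moving towards the spare, stopping short to measure.

```bash
python3 -m handwheel '[{"fingers":1,"dx":-4,"dy":-12,"dz":0,"wx":0,"wy":0,"wz":0},{"fingers":1,"dx":-8,"dy":-27,"dz":0,"wx":0,"wy":0,"wz":0},{"fingers":1,"dx":-9,"dy":-30,"dz":0,"wx":0,"wy":0,"wz":0},{"fingers":1,"dx":-9,"dy":-30,"dz":0,"wx":0,"wy":0,"wz":0},{"fingers":1,"dx":-9,"dy":-30,"dz":0,"wx":0,"wy":0,"wz":0},{"fingers":1,"dx":-9,"dy":-30,"dz":0,"wx":0,"wy":0,"wz":0},{"fingers":1,"dx":-9,"dy":-30,"dz":0,"wx":0,"wy":0,"wz":0},{"fingers":1,"dx":-8,"dy":-30,"dz":0,"wx":0,"wy":0,"wz":0},{"fingers":1,"dx":-4,"dy":-15,"dz":0,"wx":0,"wy":0,"wz":0},{"fingers":1,"dx":0,"dy":0,"dz":0,"wx":0,"wy":0,"wz":0}]'
python3 -m handwheel '[{"fingers":1,"dx":0,"dy":0,"dz":0,"wx":0,"wy":0,"wz":0}]'
python3 look.py wrist w5;python3 look.py top t5; python3 - <<'E'
from h import *
f=pickle.load(open('w5.pkl','rb'));tops(f,fcloud(f),(0,150,60),(22,255,255))
f=pickle.load(open('t5.pkl','rb'));tops(f,cloud(f),(0,150,60),(22,255,255))
im=f['frame'];cv2.imwrite('pics/t5c.png',cv2.resize(im[165:265,255:355],(600,600),interpolation=2))
E
```

```text
t: 6.4
ee_pos: [0.489, 0.2175, 0.1841]
tool_rot: [[0.969, 0.246, -0.003], [0.246, -0.969, 0.001], [-0.002, -0.001, -1.0]]
contact_force: [0.2, -0.5, -1.5]
width: 0.0518
t: 6.5
ee_pos: [0.4913, 0.2138, 0.1842]
tool_rot: [[0.971, 0.241, -0.001], [0.241, -0.971, -0.001], [-0.001, 0.001, -1.0]]
contact_force: [0.3, -0.9, -0.6]
width: 0.0517
6.55 [0.49198049 0.21293325 0.18432223] [[0.9711, 0.2386, -0.0008], [0.2386, -0.9711, -0.0012], [-0.001, 0.001, -1.0]] 0.05161123941504709 [ 1.12777457 -0.07527359 -0.9605974 ] [-0.03699744 -0.01904314 -0.0694721 ]
6.6 [0.49238798 0.21254652 0.18443077] [[0.9714, 0.2375, -0.0004], [0.2375, -0.9714, -0.0011], [-0.0007, 0.001, -1.0]] 0.05143247789720239 [ 0.68327934 -0.2744147  -1.34236978] [ 0.00413796  0.0054356  -0.02101197]
[586. 137.] 308 z 0.085 mean [0.6274 0.0092] rect [628.8   6.5] [11.2 30.4] 13.7
[582. 167.] 340 z 0.0849 mean [0.6002 0.0053] rect [599.9   2.1] [11.4 32.2] 3.9
[214. 213.] 4332 z 0.0638 mean [0.4694 0.3101] rect [468.8 310.8] [49.6 48.8] 18.0
[324. 301.] 18804 z 0.2313 mean [0.4934 0.2137] rect [490.9 213.3] [50.  50.5] 67.6
[181. 275.] 998 z 0.2323 mean [0.4754 0.2057] rect [473.6 194.9] [28.5 64.9] 6.2
```

View pics/w5.png

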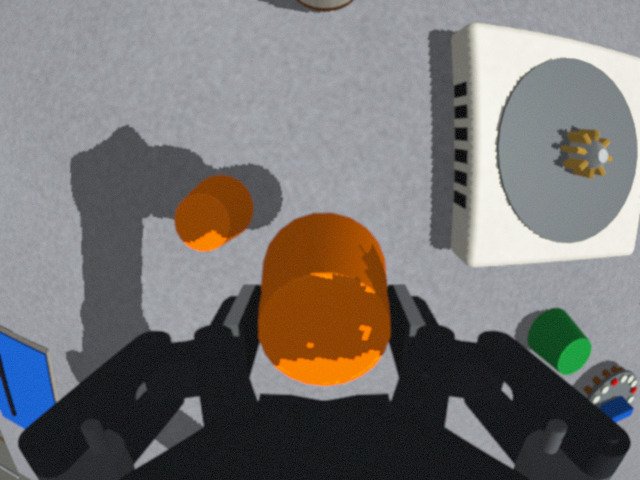

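View pics/t5c.png

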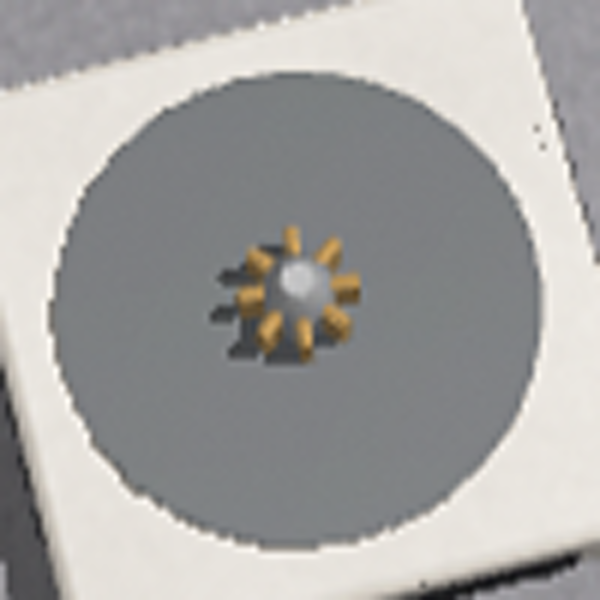

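Hub from above: 8 brass teeth round (300,285) in the crop, clear enough to measure later. Spare at (468.8,310.8) mm, held cover at the TCP.

```bash
python3 -m handwheel '[{"fingers":1,"dx":0,"dy":-15,"dz":10,"wx":0,"wy":0,"wz":0},{"fingers":1,"dx":0,"dy":-25,"dz":15,"wx":0,"wy":0,"wz":0},{"fingers":1,"dx":0,"dy":-25,"dz":15,"wx":0,"wy":0,"wz":0},{"fingers":1,"dx":1,"dy":-25,"dz":15,"wx":0,"wy":0,"wz":0},{"fingers":1,"dx":0,"dy":-11,"dz":10,"wx":0,"wy":0,"wz":0},{"fingers":1,"dx":0,"dy":0,"dz":0,"wx":0,"wy":0,"wz":0},{"fingers":1,"dx":0,"dy":0,"dz":0,"wx":0,"wy":0,"wz":0},{"fingers":1,"dx":0,"dy":0,"dz":0,"wx":0,"wy":0,"wz":0}]'
python3 look.py wrist w6; python3 look.py scene s6;python3 - <<'E'
from h import *
f=pickle.load(open('w6.pkl','rb'));tops(f,fcloud(f),(0,150,60),(22,255,255))
im=cv2.imread('pics/s6.png');cv2.imwrite('pics/s6c.png',cv2.resize(im[230:380,380:530],(600,600),interpolation=2))
E
```

```text
t: 7.4
ee_pos: [0.47, 0.3104, 0.1203]
tool_rot: [[0.972, 0.237, 0.001], [0.237, -0.972, -0.001], [0.001, 0.001, -1.0]]
contact_force: [1.4, -0.5, -1.7]
width: 0.0517
7.45 [0.46995589 0.31064585 0.12045684] [[0.9716, 0.2368, 0.0012], [0.2368, -0.9716, -0.0005], [0.001, 0.0007, -1.0]] 0.051745260114017075 [-0.50403877 -0.07196022 -0.73911868] [0.00956951 0.01023586 0.00064757]
7.5 [0.46983403 0.31094024 0.12046385] [[0.9715, 0.2372, 0.0012], [0.2372, -0.9715, -0.0002], [0.0011, 0.0005, -1.0]] 0.0518440835981576 [ 0.24552603  0.25777047 -0.70200074] [ 0.01601955  0.00343985 -0.0599234 ]
[323. 292.] 20748 z 0.1674 mean [0.472  0.3102] rect [469.5 309.9] [50.  50.8] 69.8
```

View pics/s6c.png

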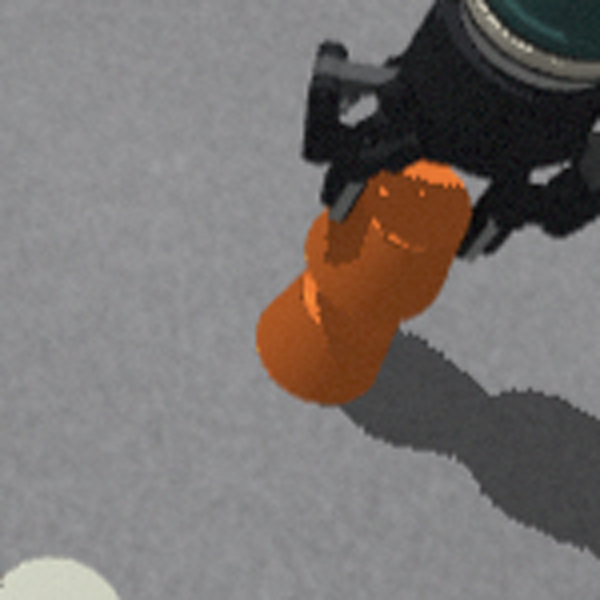

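View pics/w6.png

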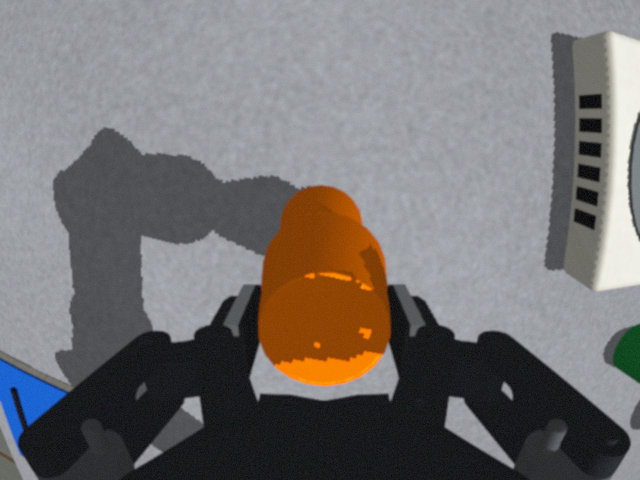

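The held cover is directly over the spare (wrist columns 323 and 320). Lowering.

```bash
python3 -m handwheel '[{"fingers":1,"dx":0,"dy":0,"dz":10,"wx":0,"wy":0,"wz":0},{"fingers":1,"dx":0,"dy":0,"dz":18,"wx":0,"wy":0,"wz":0},{"fingers":1,"dx":0,"dy":0,"dz":18,"wx":0,"wy":0,"wz":0},{"fingers":1,"dx":0,"dy":0,"dz":14,"wx":0,"wy":0,"wz":0},{"fingers":1,"dx":0,"dy":0,"dz":10,"wx":0,"wy":0,"wz":0},{"fingers":1,"dx":0,"dy":0,"dz":5,"wx":0,"wy":0,"wz":0},{"fingers":1,"dx":0,"dy":0,"dz":3,"wx":0,"wy":0,"wz":0},{"fingers":1,"dx":0,"dy":0,"dz":0,"wx":0,"wy":0,"wz":0},{"fingers":1,"dx":0,"dy":0,"dz":0,"wx":0,"wy":0,"wz":0}]'
python3 -m handwheel '[{"fingers":1,"dx":0,"dy":0,"dz":2,"wx":0,"wy":0,"wz":0},{"fingers":1,"dx":0,"dy":0,"dz":2,"wx":0,"wy":0,"wz":0},{"fingers":1,"dx":0,"dy":0,"dz":0,"wx":0,"wy":0,"wz":0}]'
```

```text
t: 8.4
ee_pos: [0.4695, 0.3127, 0.0449]
tool_rot: [[0.971, 0.24, 0.002], [0.24, -0.971, 0.0], [0.002, 0.0, -1.0]]
contact_force: [-4.1, -2.3, 22.8]
width: 0.0515
t: 8.7
ee_pos: [0.4698, 0.3128, 0.0443]
tool_rot: [[0.971, 0.239, 0.003], [0.239, -0.971, -0.0], [0.003, 0.001, -1.0]]
contact_force: [-9.2, -7.1, 49.2]
width: 0.052
```

```bash
python3 -m handwheel '[{"fingers":1,"dx":0,"dy":0,"dz":-4,"wx":0,"wy":0,"wz":0},{"fingers":1,"dx":0,"dy":0,"dz":0,"wx":0,"wy":0,"wz":0}]'
python3 look.py wrist w7; python3 look.py scene s7;python3 - <<'E'
from h import *
f=pickle.load(open('w7.pkl','rb'));tops(f,fcloud(f),(0,150,60),(22,255,255))
f=pickle.load(open('s7.pkl','rb'));tops(f,cloud(f),(0,150,60),(22,255,255))
im=cv2.imread('pics/s7.png');cv2.imwrite('pics/s7c.png',cv2.resize(im[230:380,380:530],(600,600),interpolation=2))
E
```

```text
t: 8.9
ee_pos: [0.4704, 0.3132, 0.0447]
tool_rot: [[0.971, 0.239, 0.004], [0.239, -0.971, 0.002], [0.004, -0.001, -1.0]]
contact_force: [-2.9, -2.8, 20.4]
width: 0.0519
8.95 [0.47035917 0.31317777 0.04469954] [[0.9709, 0.2395, 0.0033], [0.2395, -0.9709, 0.0015], [0.0036, -0.0007, -1.0]] 0.051931914331951975 [-2.87356618 -2.001763   21.49157464] [-0.59626892  0.63789704  0.07124745]
9.0 [0.47034817 0.31318568 0.04468832] [[0.9709, 0.2394, 0.0032], [0.2394, -0.9709, 0.0013], [0.0034, -0.0005, -1.0]] 0.05170886811849728 [-3.13549406 -2.10416995 21.12561251] [-0.66771857  0.63931553  0.03151802]
[324. 297.] 19633 z 0.0919 mean [0.4723 0.3129] rect [470.1 312.3] [50.3 50.1] 52.5
[465. 311.] 1149 z 0.0913 mean [0.4739 0.3152] rect [470.8 315.2] [45.8 47.9] 83.7
```

View pics/s7c.png

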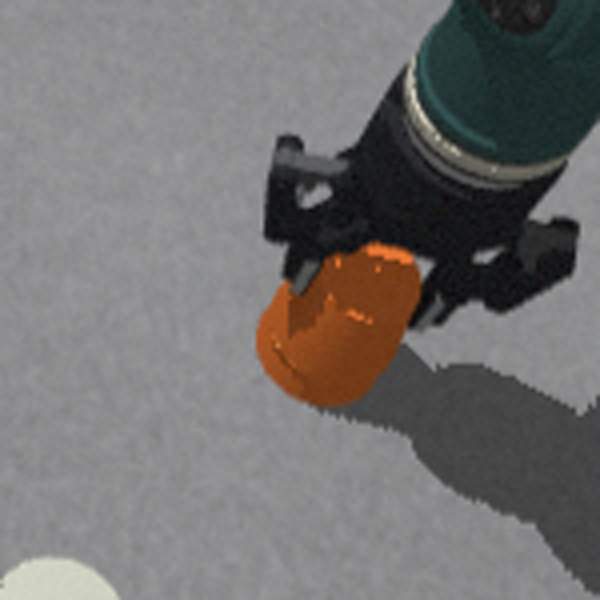

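View pics/w7.png

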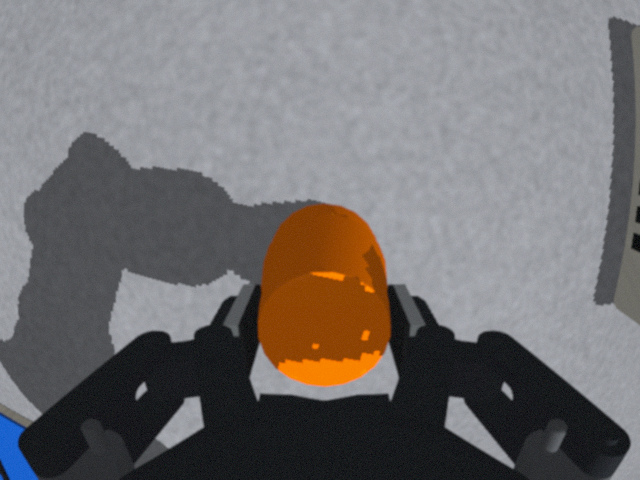

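The cover sticks 8 mm high, with side force towards -x,-y on it. So it is slightly off-centre: I'll back up, shift about 2 mm and try again.

```bash
python3 -m handwheel '[{"fingers":1,"dx":0,"dy":0,"dz":-10,"wx":0,"wy":0,"wz":0},{"fingers":1,"dx":-2,"dy":2,"dz":0,"wx":0,"wy":0,"wz":0},{"fingers":1,"dx":0,"dy":0,"dz":0,"wx":0,"wy":0,"wz":0}]'
python3 -m handwheel '[{"fingers":1,"dx":0,"dy":0,"dz":4,"wx":0,"wy":0,"wz":0},{"fingers":1,"dx":0,"dy":0,"dz":4,"wx":0,"wy":0,"wz":0},{"fingers":1,"dx":0,"dy":0,"dz":3,"wx":0,"wy":0,"wz":0},{"fingers":1,"dx":0,"dy":0,"dz":0,"wx":0,"wy":0,"wz":0}]'; python3 -c "
from h import *
print(state()['wrist_torque'],state()['ee_pos'])"
```

```text
t: 9.3
ee_pos: [0.4669, 0.3091, 0.0514]
tool_rot: [[0.971, 0.239, -0.001], [0.239, -0.971, -0.001], [-0.001, 0.001, -1.0]]
contact_force: [0.1, 0.1, -2.7]
width: 0.0517
t: 9.7
ee_pos: [0.468, 0.3101, 0.0445]
tool_rot: [[0.971, 0.239, 0.001], [0.239, -0.971, -0.001], [0.001, 0.001, -1.0]]
contact_force: [-6.3, -5.2, 35.3]
width: 0.0518
[-1.13129329  1.31616907  0.03024263] [0.46799186 0.31005168 0.04450335]
```

It stops at the same height after the shift. The side force looks like bench friction, since the spare slides along under it, so it isn't misaligned. I'll relieve the load, open gently, and see where the cover rests.

```bash
python3 -m handwheel '[{"fingers":1,"dx":0,"dy":0,"dz":-4,"wx":0,"wy":0,"wz":0},{"fingers":1,"dx":0,"dy":0,"dz":0,"wx":0,"wy":0,"wz":0},{"fingers":0,"dx":0,"dy":0,"dz":0,"wx":0,"wy":0,"wz":0},{"fingers":0,"dx":0,"dy":0,"dz":0,"wx":0,"wy":0,"wz":0},{"fingers":0,"dx":0,"dy":0,"dz":0,"wx":0,"wy":0,"wz":0},{"fingers":0,"dx":0,"dy":0,"dz":0,"wx":0,"wy":0,"wz":0}]'
python3 look.py wrist w8; python3 look.py scene s8;python3 - <<'E'
from h import *
f=pickle.load(open('w8.pkl','rb'));tops(f,fcloud(f),(0,150,60),(22,255,255))
f=pickle.load(open('s8.pkl','rb'));tops(f,cloud(f),(0,150,60),(22,255,255))
im=cv2.imread('pics/s8.png');cv2.imwrite('pics/s8c.png',cv2.resize(im[230:380,380:530],(600,600),interpolation=2))
E
```

```text
t: 10.3
ee_pos: [0.4671, 0.3098, 0.0443]
tool_rot: [[0.971, 0.24, -0.001], [0.24, -0.971, -0.0], [-0.001, 0.0, -1.0]]
contact_force: [0.6, 0.8, 0.1]
width: 0.0853
10.35 [0.46718171 0.30985396 0.04441436] [[0.9709, 0.2394, -0.0006], [0.2394, -0.9709, -0.0003], [-0.0006, 0.0002, -1.0]] 0.08568599459904502 [ 0.33977008 -0.47711488 -0.77782658] [-0.01562106 -0.05313023 -0.00464275]
10.4 [0.46719197 0.30987813 0.04449729] [[0.9709, 0.2395, -0.0005], [0.2395, -0.9709, -0.0003], [-0.0005, 0.0002, -1.0]] 0.0854349712725519 [ 1.17968598 -0.25005905 -0.75390006] [0.03850722 0.018169   0.03439368]
[322. 294.] 19699 z 0.0921 mean [0.4705 0.3106] rect [468.1 310.1] [50.9 48.9] 18.0
[464. 308.] 1233 z 0.0914 mean [0.4709 0.3105] rect [469.1 310.1] [47.4 49.2] 5.0
```

View pics/s8c.png

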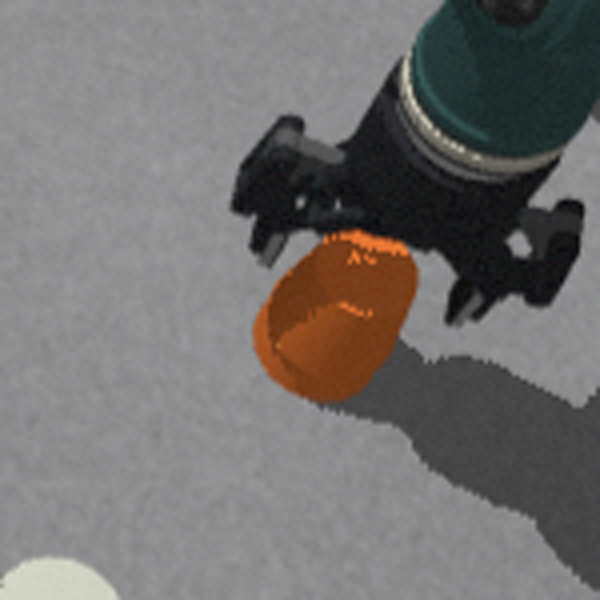

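View pics/w8.png

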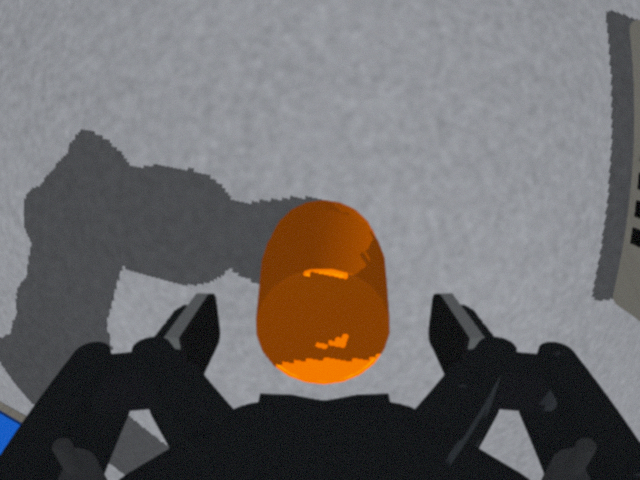

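The cover rests level but about 28 mm up (top z 0.092), not 20. It probably wedged against the spare. I'll regrip, lift a little and check whether they separate.

```bash
python3 - <<'E'
from h import *
f=pickle.load(open('w8.pkl','rb'));P=fcloud(f);a=tops(f,P,(0,150,60),(22,255,255))[0]
A=np.c_[a[:,:2]-a[:,:2].mean(0),np.ones(len(a))];c=np.linalg.lstsq(A,a[:,2],rcond=None)[0];print('tilt deg',np.degrees(c[:2]))
E
python3 -m handwheel '[{"fingers":1,"dx":0,"dy":0,"dz":0,"wx":0,"wy":0,"wz":0},{"fingers":1,"dx":0,"dy":0,"dz":0,"wx":0,"wy":0,"wz":0},{"fingers":1,"dx":0,"dy":0,"dz":0,"wx":0,"wy":0,"wz":0},{"fingers":1,"dx":0,"dy":0,"dz":0,"wx":0,"wy":0,"wz":0},{"fingers":1,"dx":0,"dy":0,"dz":-8,"wx":0,"wy":0,"wz":0},{"fingers":1,"dx":0,"dy":0,"dz":-8,"wx":0,"wy":0,"wz":0},{"fingers":1,"dx":0,"dy":0,"dz":0,"wx":0,"wy":0,"wz":0}]' 40
python3 look.py wrist w9; python3 look.py scene s9;python3 - <<'E'
from h import *
im=cv2.imread('pics/s9.png');b=cv2.imread('pics/w9.png');cv2.imwrite('pics/s9c.png',np.hstack([cv2.resize(im[260:360,410:510],(400,400),interpolation=2),cv2.resize(b[160:400,210:450],(400,400))]))
E
```

```text
[322. 294.] 19699 z 0.0921 mean [0.4705 0.3106] rect [468.1 310.1] [50.9 48.9] 18.0
tilt deg [-1.45623634 -0.41360041]
t: 11.1
ee_pos: [0.468, 0.3103, 0.0618]
tool_rot: [[0.971, 0.239, 0.002], [0.239, -0.971, 0.001], [0.002, -0.001, -1.0]]
contact_force: [0.2, -0.6, -1.9]
width: 0.0522
11.15 [0.4677698  0.31010994 0.06138099] [[0.971, 0.2393, 0.001], [0.2393, -0.971, 0.0008], [0.0012, -0.0005, -1.0]] 0.05183642800319006 [ 0.51292204  0.46053468 -2.41793581] [ 0.01362018  0.01494869 -0.00549558]
11.2 [0.467494   0.30989121 0.06103278] [[0.9709, 0.2394, 0.0004], [0.2394, -0.9709, 0.0002], [0.0004, -0.0001, -1.0]] 0.052099301327385154 [-0.86547891 -0.30198317 -2.82470221] [-0.0324976  -0.01136476  0.0211868 ]
```

View pics/s9c.png

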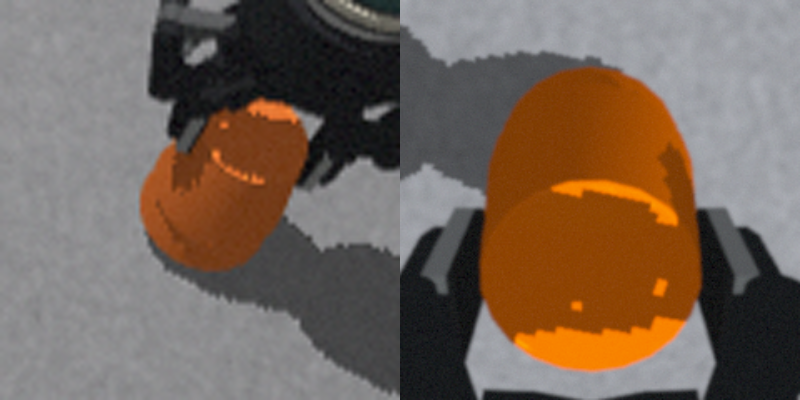

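```bash
python3 - <<'E'
from h import *
import io,contextlib
for n in ('w2','w3','w4','w6','w7','w8','w9','s3','s4','s8','s9','scene0'):
    f=pickle.load(open(n+'.pkl','rb'));P=(fcloud if n[0]=='w' else cloud)(f)
    with contextlib.redirect_stdout(io.StringIO()): L=tops(f,P,(0,150,60),(22,255,255),dz=.004)
    for a in L:
      if len(a)<250: continue
      A=np.c_[a[:,:2]-a[:,:2].mean(0),np.ones(len(a))];c=np.linalg.lstsq(A,a[:,2],rcond=None)[0];r=abs(A@c-a[:,2])<.0015;c=np.linalg.lstsq(A[r],a[r,2],rcond=None)[0];print(n,a.mean(0).round(3),len(a),'tilt deg',np.degrees(c[:2]).round(2))
E
```

```text
w2 [0.705 0.242 0.087] 311 tilt deg [-0.29 -3.67]
w2 [0.616 0.002 0.124] 3082 tilt deg [-0.07 -0.06]
w2 [0.469 0.309 0.063] 809 tilt deg [-0.32  0.23]
w3 [0.707 0.242 0.087] 492 tilt deg [-0.19 -2.85]
w3 [0.616 0.002 0.124] 4903 tilt deg [-0.   -0.09]
w3 [0.47  0.309 0.063] 957 tilt deg [-0.3   0.49]
w4 [0.707 0.242 0.087] 473 tilt deg [ 0.18 -2.21]
w4 [0.617 0.003 0.233] 12195 tilt deg [-0.22 -0.04]
w4 [0.47  0.309 0.063] 945 tilt deg [-0.09  0.09]
w6 [0.472 0.31  0.167] 12188 tilt deg [-0.19 -0.11]
w7 [0.472 0.313 0.092] 12266 tilt deg [-0.8  -0.25]
w8 [0.47  0.31  0.092] 12389 tilt deg [-0.67 -0.24]
w9 [0.471 0.31  0.108] 12274 tilt deg [-0.47 -0.12]
s3 [0.621 0.004 0.126] 347 tilt deg [6.24 5.98]
s3 [0.468 0.313 0.063] 423 tilt deg [ 0.37 -0.02]
s4 [0.619 0.004 0.235] 470 tilt deg [1.97 4.92]
s4 [0.469 0.312 0.063] 428 tilt deg [-0.6   0.02]
s8 [0.471 0.311 0.094] 447 tilt deg [ 7.99 -6.06]
s9 [0.471 0.312 0.11 ] 424 tilt deg [ 7.55 -6.33]
scene0 [0.616 0.003 0.124] 441 tilt deg [0.25 0.3 ]
scene0 [0.469 0.312 0.064] 429 tilt deg [ 0.52 -0.59]
```

Both covers came up together (Fz -2.8 N, a shadow gap under the inner rim), so they are wedged. I'll set them back on the bench and break the wedge with small tilts under light pressure.

```bash
python3 -m handwheel '[{"fingers":1,"dx":0,"dy":0,"dz":7,"wx":0,"wy":0,"wz":0},{"fingers":1,"dx":0,"dy":0,"dz":7,"wx":0,"wy":0,"wz":0},{"fingers":1,"dx":0,"dy":0,"dz":4,"wx":0,"wy":0,"wz":0},{"fingers":1,"dx":0,"dy":0,"dz":0,"wx":0,"wy":3,"wz":0},{"fingers":1,"dx":0,"dy":0,"dz":0,"wx":0,"wy":-3,"wz":0},{"fingers":1,"dx":0,"dy":0,"dz":0,"wx":0,"wy":-3,"wz":0},{"fingers":1,"dx":0,"dy":0,"dz":0,"wx":0,"wy":3,"wz":0},{"fingers":1,"dx":0,"dy":0,"dz":0,"wx":0,"wy":0,"wz":0}]'
python3 -m handwheel '[{"fingers":1,"dx":0,"dy":0,"dz":0,"wx":3,"wy":0,"wz":0},{"fingers":1,"dx":0,"dy":0,"dz":0,"wx":-3,"wy":0,"wz":0},{"fingers":1,"dx":0,"dy":0,"dz":0,"wx":-3,"wy":0,"wz":0},{"fingers":1,"dx":0,"dy":0,"dz":0,"wx":3,"wy":0,"wz":0},{"fingers":1,"dx":0,"dy":0,"dz":0,"wx":0,"wy":0,"wz":0}]'
```

```text
t: 12.0
ee_pos: [0.4673, 0.3103, 0.0446]
tool_rot: [[0.971, 0.24, 0.002], [0.24, -0.971, 0.0], [0.002, 0.0, -1.0]]
contact_force: [-2.6, -0.6, 16.6]
width: 0.0519
t: 12.5
ee_pos: [0.4696, 0.3131, 0.0447]
tool_rot: [[0.971, 0.24, 0.005], [0.24, -0.971, 0.006], [0.006, -0.005, -1.0]]
contact_force: [-1.2, 1.7, 11.0]
width: 0.0523
```

```bash
python3 -m handwheel '[{"fingers":1,"dx":0,"dy":0,"dz":0,"wx":0,"wy":0,"wz":6},{"fingers":1,"dx":0,"dy":0,"dz":0,"wx":0,"wy":0,"wz":6},{"fingers":1,"dx":0,"dy":0,"dz":0,"wx":0,"wy":0,"wz":0}]'
python3 -m handwheel '[{"fingers":1,"dx":0,"dy":0,"dz":0,"wx":0,"wy":0,"wz":8},{"fingers":1,"dx":0,"dy":0,"dz":0,"wx":0,"wy":0,"wz":8},{"fingers":1,"dx":0,"dy":0,"dz":0,"wx":0,"wy":0,"wz":0}]'; python3 -c "
from h import *
print(state()['wrist_torque'],state()['ee_pos'])"
```

```text
t: 12.8
ee_pos: [0.4717, 0.3113, 0.0447]
tool_rot: [[1.0, 0.03, 0.007], [0.03, -1.0, 0.003], [0.007, -0.003, -1.0]]
contact_force: [2.2, -1.0, 12.6]
width: 0.0522
t: 13.1
ee_pos: [0.4715, 0.3095, 0.0446]
tool_rot: [[0.969, -0.248, 0.006], [-0.248, -0.969, 0.0], [0.006, -0.002, -1.0]]
contact_force: [2.7, -2.4, 13.7]
width: 0.0521
[-1.05481111 -0.46926638 -0.03552098] [0.47149825 0.3095229  0.0445837 ]
```

```bash
python3 look.py scene s10; python3 look.py wrist w10; python3 - <<'E'
from h import *
o=[]
for n,(r0,r1,c0,c1) in (('s10',(260,360,410,510)),('w10',(160,400,200,440))):
    im=cv2.imread(f'pics/{n}.png')[r0:r1,c0:c1]
    g=im[...,2].astype(float); g=np.clip((g-60)/(190-60),0,1)*255
    o.append(cv2.resize(g.astype(np.uint8),(400,400),interpolation=2))
cv2.imwrite('pics/s10c.png',np.hstack(o))
E
```

```text
13.15 [0.47149163 0.30959196 0.04459177] [[0.9691, -0.2465, 0.0063], [-0.2465, -0.9691, 0.0006], [0.006, -0.0021, -1.0]] 0.05224185648097242 [ 3.05156702 -3.19837787 14.43037858] [-1.0249716  -0.49435025 -0.04387065]
13.2 [0.47143133 0.30956129 0.04459076] [[0.9692, -0.2462, 0.0061], [-0.2462, -0.9692, 0.0006], [0.0058, -0.0021, -1.0]] 0.051854230585145905 [ 2.39457407 -3.49877423 13.947697  ] [-1.0107164  -0.52380566 -0.08122198]
```

View pics/s10c.png

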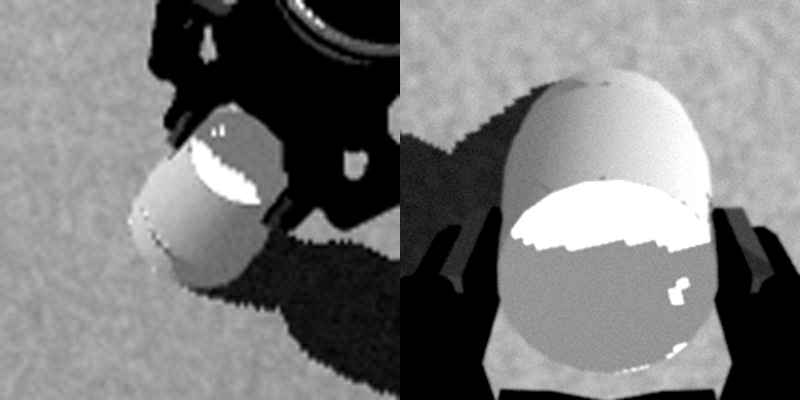

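Tilting and twisting under load don't free it. I'll lift a few mm and jerk upwards so the spare shakes loose.

```bash
python3 -m handwheel '[{"fingers":1,"dx":0,"dy":0,"dz":-6,"wx":0,"wy":0,"wz":0},{"fingers":1,"dx":0,"dy":0,"dz":0,"wx":0,"wy":0,"wz":0},{"fingers":1,"dx":0,"dy":0,"dz":-12,"wx":0,"wy":0,"wz":0},{"fingers":1,"dx":0,"dy":0,"dz":10,"wx":0,"wy":0,"wz":0},{"fingers":1,"dx":0,"dy":0,"dz":-12,"wx":0,"wy":0,"wz":0},{"fingers":1,"dx":0,"dy":0,"dz":10,"wx":0,"wy":0,"wz":0},{"fingers":1,"dx":0,"dy":0,"dz":-12,"wx":0,"wy":0,"wz":0},{"fingers":1,"dx":0,"dy":0,"dz":10,"wx":0,"wy":0,"wz":0},{"fingers":1,"dx":0,"dy":0,"dz":0,"wx":0,"wy":0,"wz":0}]' 50
python3 look.py scene s11; python3 look.py wrist w11; python3 - <<'E'
from h import *
o=[]
for n,(r0,r1,c0,c1) in (('s11',(250,350,410,510)),('w11',(160,400,200,440))):
    im=cv2.imread(f'pics/{n}.png')[r0:r1,c0:c1]
    o.append(cv2.resize(im,(400,400),interpolation=2))
cv2.imwrite('pics/s11c.png',np.hstack(o))
E
```

```text
t: 14.1
ee_pos: [0.4668, 0.3096, 0.054]
tool_rot: [[0.97, -0.244, -0.001], [-0.244, -0.97, -0.001], [-0.001, 0.001, -1.0]]
contact_force: [-0.5, 0.4, -1.6]
width: 0.0516
14.15 [0.46677068 0.30952286 0.05414666] [[0.9697, -0.2444, -0.0013], [-0.2444, -0.9697, -0.0009], [-0.001, 0.0012, -1.0]] 0.05133063367825157 [ 0.19613682  0.0109667  -2.63881601] [0.02837631 0.03471198 0.0027482 ]
14.2 [0.46692882 0.30961389 0.05428589] [[0.9697, -0.2443, -0.001], [-0.2443, -0.9697, -0.0007], [-0.0008, 0.001, -1.0]] 0.05118581377230366 [-0.60207148 -0.176109   -2.5281903 ] [-0.00453726 -0.04792375 -0.04689259]
```

View pics/s11c.png

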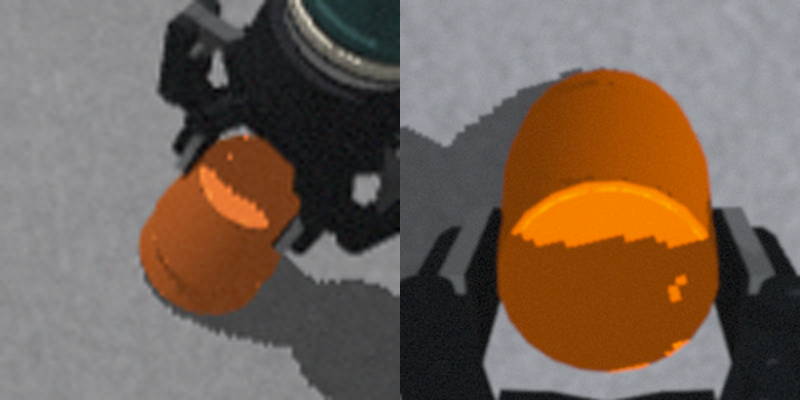

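```bash
python3 - <<'E'
from h import *
o=[]
for n in ('s8','s9'):
    f=pickle.load(open(n+'.pkl','rb'));im=f['frame'].copy();z=.028 if n=='s8' else .044
    big=cv2.resize(im[260:350,420:510],(400,400),interpolation=2)
    raw=cv2.convertScaleAbs(big,alpha=1.6,beta=-30)
    t=np.linspace(0,2*np.pi,60)
    for zz,r,c in((z,.033,(0,255,0)),(z-.028,.033,(255,0,0)),(z+.064,.025,(255,255,0))):
        X=np.c_[.4685+r*np.cos(t),.3115+r*np.sin(t),0*t+zz]
        p=cv2.projectPoints(X,np.array(f['rvec'],float),np.array(f['tvec'],float),f['K'],None)[0].reshape(-1,2)
        p=(p+.5-[420,260])*400/90
        cv2.polylines(big,[p.astype(int)],True,c,1)
    o.append(np.vstack([big,raw])[:800])
I=np.hstack(o);cv2.imwrite('pics/ov.png',cv2.resize(I,(600,600)))
E
```

```text
(no output)
```

View pics/ov.png

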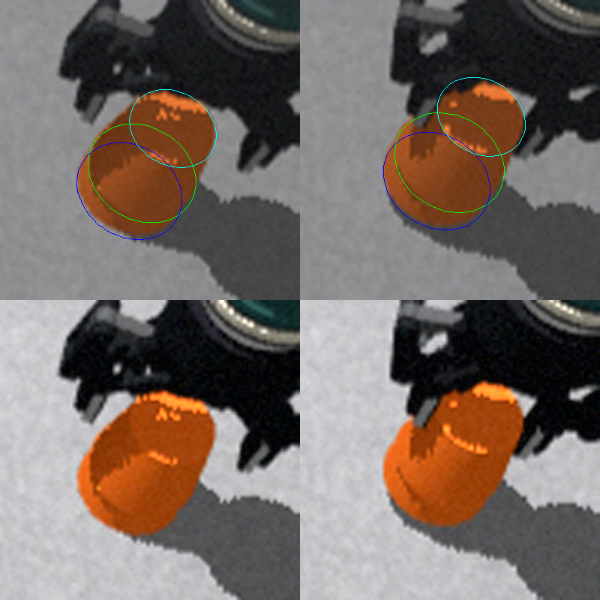

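The overlay shows both covers upright and coaxial but 28 mm apart. I'll make one firmer try: more down-force with rocking and twisting.

```bash
python3 -m handwheel '[{"fingers":1,"dx":0,"dy":0,"dz":8,"wx":0,"wy":0,"wz":0},{"fingers":1,"dx":0,"dy":0,"dz":7,"wx":0,"wy":0,"wz":0},{"fingers":1,"dx":0,"dy":0,"dz":0,"wx":4,"wy":0,"wz":5},{"fingers":1,"dx":0,"dy":0,"dz":0,"wx":-4,"wy":0,"wz":5},{"fingers":1,"dx":0,"dy":0,"dz":0,"wx":-4,"wy":0,"wz":-5},{"fingers":1,"dx":0,"dy":0,"dz":0,"wx":4,"wy":0,"wz":-5},{"fingers":1,"dx":0,"dy":0,"dz":0,"wx":0,"wy":0,"wz":0}]' 80
python3 -c "
from h import *
print(state()['wrist_torque'],state()['ee_pos'])"
```

```text
t: 14.9
ee_pos: [0.4752, 0.3134, 0.0448]
tool_rot: [[0.97, -0.245, 0.003], [-0.245, -0.969, 0.014], [-0.0, -0.014, -1.0]]
contact_force: [3.9, 0.3, 25.5]
width: 0.0502
[-0.45399906 -0.60743408  0.05299383] [0.47517724 0.31341402 0.0447885 ]
```

```bash
python3 -m handwheel '[{"fingers":1,"dx":0,"dy":0,"dz":-4,"wx":0,"wy":0,"wz":0},{"fingers":0.3,"dx":0,"dy":0,"dz":0,"wx":0,"wy":0,"wz":0},{"fingers":0,"dx":0,"dy":0,"dz":0,"wx":0,"wy":0,"wz":0},{"fingers":0,"dx":0,"dy":0,"dz":0,"wx":0,"wy":0,"wz":0},{"fingers":0,"dx":0,"dy":0,"dz":0,"wx":0,"wy":0,"wz":0}]' 
python3 look.py wrist w12; python3 look.py scene s12; python3 - <<'E'
from h import *
f=pickle.load(open('w12.pkl','rb'));a=tops(f,fcloud(f),(0,150,60),(22,255,255))
im=cv2.imread('pics/s12.png');b=cv2.imread('pics/w12.png');cv2.imwrite('pics/s12c.png',np.hstack([cv2.resize(im[250:350,410:510],(400,400),interpolation=2),cv2.resize(b[160:400,210:450],(400,400))]))
E
```

```text
t: 15.4
ee_pos: [0.4667, 0.3097, 0.043]
tool_rot: [[0.97, -0.244, -0.013], [-0.244, -0.97, 0.003], [-0.013, 0.0, -1.0]]
contact_force: [-0.6, -0.2, -0.6]
width: 0.0856
15.45 [0.46686862 0.30972181 0.04316712] [[0.9697, -0.2441, -0.0126], [-0.2441, -0.9698, 0.0032], [-0.013, -0.0001, -0.9999]] 0.0857549169749137 [ 0.02402171 -0.27210477 -0.37652961] [ 0.0034787  -0.05690805 -0.04658537]
15.5 [0.46695152 0.30975354 0.0432775 ] [[0.9696, -0.2442, -0.0124], [-0.2442, -0.9697, 0.0033], [-0.0128, -0.0002, -0.9999]] 0.08553969704168485 [-0.85097334  0.11562087 -0.83704702] [ 0.0034484   0.04739594 -0.02050098]
[319. 293.] 19975 z 0.0912 mean [0.4716 0.3104] rect [469.1 311.1] [48.5 50.9] 78.4
```

View pics/s12c.png

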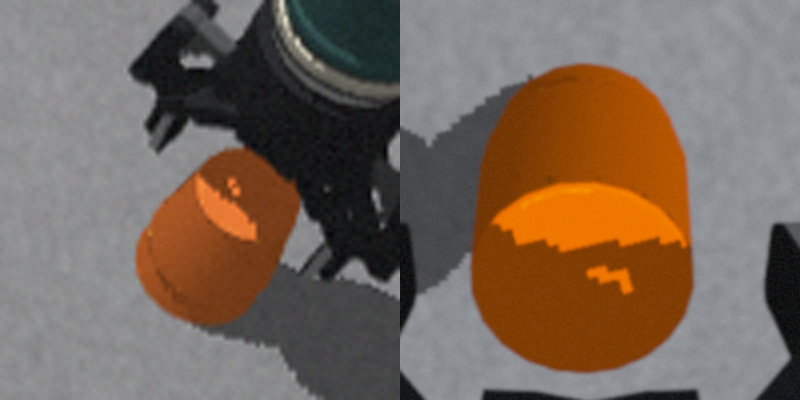

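```bash
python3 -m handwheel '[{"fingers":0,"dx":0,"dy":0,"dz":5,"wx":0,"wy":-0.7,"wz":0},{"fingers":1,"dx":0,"dy":0,"dz":0,"wx":0,"wy":0,"wz":0},{"fingers":1,"dx":0,"dy":0,"dz":0,"wx":0,"wy":0,"wz":0},{"fingers":1,"dx":0,"dy":0,"dz":0,"wx":0,"wy":0,"wz":0},{"fingers":1,"dx":0,"dy":0,"dz":2,"wx":8,"wy":0,"wz":0},{"fingers":1,"dx":0,"dy":0,"dz":0,"wx":-8,"wy":0,"wz":0},{"fingers":1,"dx":0,"dy":0,"dz":0,"wx":-8,"wy":0,"wz":0},{"fingers":1,"dx":0,"dy":0,"dz":0,"wx":8,"wy":0,"wz":0},{"fingers":1,"dx":0,"dy":0,"dz":0,"wx":0,"wy":0,"wz":0}]' 60
python3 -c "
from h import *
print(state()['wrist_torque'],state()['ee_pos'])"
python3 -m handwheel '[{"fingers":1,"dx":0,"dy":0,"dz":-8,"wx":0,"wy":0,"wz":0},{"fingers":1,"dx":0,"dy":0,"dz":-6,"wx":0,"wy":0,"wz":0},{"fingers":1,"dx":0,"dy":0,"dz":0,"wx":0,"wy":0,"wz":0}]'
python3 look.py wrist w13; python3 look.py scene s13; python3 - <<'E'
from h import *
f=pickle.load(open('w13.pkl','rb'));a=tops(f,fcloud(f),(0,150,60),(22,255,255))
im=cv2.imread('pics/s13.png');b=cv2.imread('pics/w13.png');cv2.imwrite('pics/s13c.png',np.hstack([cv2.resize(im[250:350,410:510],(400,400),interpolation=2),cv2.resize(b[160:400,210:450],(400,400))]))
E
```

```text
t: 16.4
ee_pos: [0.4686, 0.3117, 0.0389]
tool_rot: [[0.97, -0.244, -0.018], [-0.244, -0.97, 0.011], [-0.02, -0.006, -1.0]]
contact_force: [-1.2, 2.0, 12.9]
width: 0.0525
[1.01590083 0.37869564 0.14405028] [0.46858211 0.31165017 0.03887191]
t: 16.7
ee_pos: [0.4678, 0.3093, 0.0511]
tool_rot: [[0.969, -0.245, -0.023], [-0.245, -0.969, 0.007], [-0.024, -0.001, -1.0]]
contact_force: [0.0, 0.4, -1.9]
width: 0.0528
16.75 [0.46764933 0.30929633 0.05076054] [[0.9692, -0.245, -0.0238], [-0.2449, -0.9695, 0.0064], [-0.0246, -0.0003, -0.9997]] 0.0526009112032803 [-0.0798751   1.29335824 -2.38372617] [ 0.02320739 -0.05337152 -0.01521507]
16.8 [0.4674524  0.30923668 0.05045498] [[0.9692, -0.245, -0.0242], [-0.2449, -0.9695, 0.0061], [-0.025, -0.0, -0.9997]] 0.05258465191343068 [ 0.80219231  0.46859177 -2.27248958] [ 0.02064537 -0.02388038  0.01067174]
[325. 297.] 21709 z 0.1041 mean [0.4728 0.3087] rect [470.4 309.6] [49.4 49.8] 53.8
```

View pics/s13c.png

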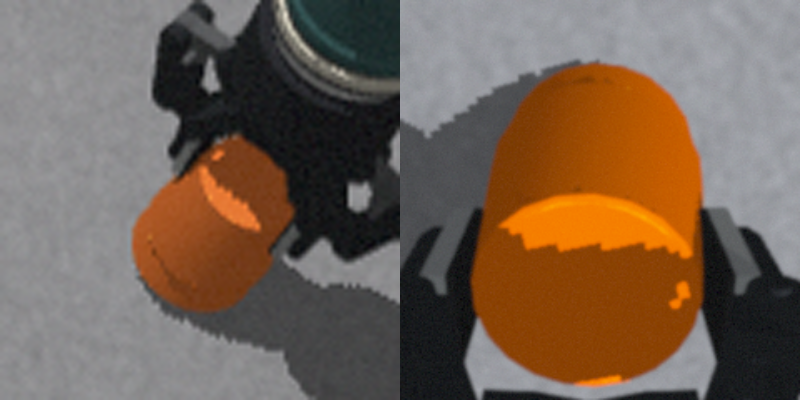

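The stack is still locked. A cheap try: one strong upward jerk from just above the bench with a soft stop, levelling the tool as well.

```bash
python3 -m handwheel '[{"fingers":1,"dx":0,"dy":0,"dz":4,"wx":0,"wy":1.4,"wz":0},{"fingers":1,"dx":0,"dy":0,"dz":0,"wx":0,"wy":0,"wz":0},{"fingers":1,"dx":0,"dy":0,"dz":-50,"wx":0,"wy":0,"wz":0},{"fingers":1,"dx":0,"dy":0,"dz":-30,"wx":0,"wy":0,"wz":0},{"fingers":1,"dx":0,"dy":0,"dz":-18,"wx":0,"wy":0,"wz":0},{"fingers":1,"dx":0,"dy":0,"dz":-8,"wx":0,"wy":0,"wz":0},{"fingers":1,"dx":0,"dy":0,"dz":0,"wx":0,"wy":0,"wz":0}]' 60
python3 look.py wrist w14; python3 look.py scene s14; python3 - <<'E'
from h import *
im=cv2.imread('pics/s14.png');b=cv2.imread('pics/w14.png');cv2.imwrite('pics/s14c.png',np.hstack([cv2.resize(im[180:380,360:560],(400,400),interpolation=2),cv2.resize(b[160:400,210:450],(400,400))]))
E
```

```text
t: 17.5
ee_pos: [0.4679, 0.3099, 0.1534]
tool_rot: [[0.97, -0.245, 0.001], [-0.245, -0.97, 0.002], [0.001, -0.002, -1.0]]
contact_force: [0.1, 0.3, -1.8]
width: 0.0522
17.55 [0.46716831 0.30944748 0.15240281] [[0.9697, -0.2444, -0.0004], [-0.2444, -0.9697, 0.0006], [-0.0005, -0.0005, -1.0]] 0.0527177882262567 [-0.40787662 -0.61924522 -2.63896215] [-0.025656    0.02751796 -0.03816264]
17.6 [0.46669966 0.30915366 0.15178024] [[0.9697, -0.2444, -0.0015], [-0.2444, -0.9697, -0.0003], [-0.0014, 0.0006, -1.0]] 0.052458184964146434 [-1.27747024 -0.2860239  -2.98098637] [ 0.03033656 -0.00542659  0.02485121]
```

View pics/s14c.png

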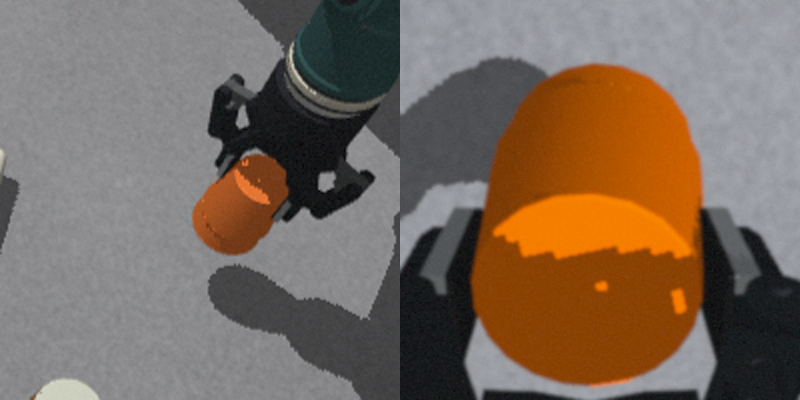

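The wedge holds, so the stack is firmly nested, coaxial and level, about 8 mm prouder than stated. More force risks doing harm. I'll set it down where the spare stood and move on.

```bash
python3 -m handwheel '[{"fingers":1,"dx":0,"dy":0,"dz":15,"wx":0,"wy":0,"wz":0},{"fingers":1,"dx":0,"dy":0,"dz":30,"wx":0,"wy":0,"wz":0},{"fingers":1,"dx":0,"dy":0,"dz":30,"wx":0,"wy":0,"wz":0},{"fingers":1,"dx":0,"dy":0,"dz":20,"wx":0,"wy":0,"wz":0},{"fingers":1,"dx":0,"dy":0,"dz":9,"wx":0,"wy":0,"wz":0},{"fingers":1,"dx":0,"dy":0,"dz":4,"wx":0,"wy":0,"wz":0},{"fingers":1,"dx":0,"dy":0,"dz":4,"wx":0,"wy":0,"wz":0},{"fingers":1,"dx":0,"dy":0,"dz":1,"wx":0,"wy":0,"wz":0},{"fingers":1,"dx":0,"dy":0,"dz":0,"wx":0,"wy":0,"wz":0}]'
```

```text
t: 18.5
ee_pos: [0.468, 0.3102, 0.0404]
tool_rot: [[0.97, -0.244, 0.001], [-0.244, -0.97, 0.002], [0.001, -0.002, -1.0]]
contact_force: [-0.5, 0.7, -1.4]
width: 0.0526
```

```bash
python3 -m handwheel '[{"fingers":1,"dx":0,"dy":0,"dz":1,"wx":0,"wy":0,"wz":0},{"fingers":1,"dx":0,"dy":0,"dz":1,"wx":0,"wy":0,"wz":0},{"fingers":1,"dx":0,"dy":0,"dz":0,"wx":0,"wy":0,"wz":0}]'
python3 -m handwheel '[{"fingers":0.3,"dx":0,"dy":0,"dz":0,"wx":0,"wy":0,"wz":0},{"fingers":0,"dx":0,"dy":0,"dz":0,"wx":0,"wy":0,"wz":0},{"fingers":0,"dx":0,"dy":0,"dz":0,"wx":0,"wy":0,"wz":0},{"fingers":0,"dx":0,"dy":0,"dz":-10,"wx":0,"wy":0,"wz":0},{"fingers":0,"dx":0,"dy":0,"dz":-25,"wx":0,"wy":0,"wz":0},{"fingers":0,"dx":0,"dy":0,"dz":-40,"wx":0,"wy":0,"wz":0},{"fingers":0,"dx":0,"dy":0,"dz":-40,"wx":0,"wy":0,"wz":0},{"fingers":0,"dx":0,"dy":15,"dz":-40,"wx":0,"wy":0,"wz":0}]'
python3 look.py wrist w15; python3 look.py scene s15; python3 - <<'E'
from h import *
f=pickle.load(open('w15.pkl','rb'));a=tops(f,fcloud(f),(0,150,60),(22,255,255),dz=.004)
f=pickle.load(open('s15.pkl','rb'));a+=tops(f,cloud(f),(0,150,60),(22,255,255),dz=.004)
for q in a:
  A=np.c_[q[:,:2]-q[:,:2].mean(0),np.ones(len(q))];print(np.degrees(np.linalg.lstsq(A,q[:,2],rcond=None)[0][:2]))
im=cv2.imread('pics/s15.png');b=cv2.imread('pics/w15.png');cv2.imwrite('pics/s15c.png',np.hstack([cv2.resize(im[250:350,410:510],(400,400),interpolation=2),cv2.resize(b[160:400,210:450],(400,400))]))
E
```

```text
t: 18.8
ee_pos: [0.469, 0.3101, 0.0393]
tool_rot: [[0.97, -0.245, 0.003], [-0.245, -0.97, 0.002], [0.002, -0.003, -1.0]]
contact_force: [-0.3, -0.8, 5.6]
width: 0.0525
t: 19.6
ee_pos: [0.4641, 0.2975, 0.1951]
tool_rot: [[0.97, -0.242, 0.002], [-0.242, -0.97, 0.003], [0.001, -0.004, -1.0]]
contact_force: [0.5, 0.1, -0.3]
width: 0.0856
19.65 [0.46670567 0.29501045 0.20107694] [[0.9693, -0.2457, 0.0088], [-0.2457, -0.9693, 0.0062], [0.007, -0.0081, -0.9999]] 0.08549106816164694 [-0.50278329 -2.45340694  2.93157683] [-0.1249669  -0.04187719  0.00022917]
19.7 [0.46689009 0.29543476 0.1986302 ] [[0.9691, -0.2464, 0.0089], [-0.2464, -0.9691, 0.0064], [0.007, -0.0084, -0.9999]] 0.08508594217904442 [-0.3275243  -0.29721207  0.00300908] [ 0.01740477 -0.02176535 -0.01729338]
[311. 211.] 4748 z 0.0912 mean [0.4721 0.3064] rect [471.7 306.7] [48.4 49.5] 76.3
[462. 309.] 1242 z 0.0907 mean [0.4718 0.3077] rect [471.7 307.2] [51.5 48.2] 18.7
[-0.28943707  0.24953751]
[0.48501973 0.19141819]
```

View pics/s15c.png

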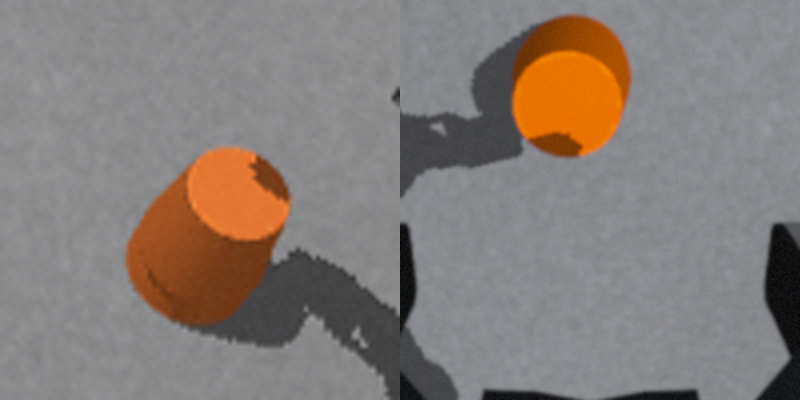

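The nested stack stands level at (472,307) mm, top z 0.091. Now to the hub and carousel, pausing over the hub for a wrist view.

```bash
python3 -m handwheel '[{"fingers":0,"dx":9,"dy":14,"dz":-6,"wx":0,"wy":0,"wz":0},{"fingers":0,"dx":18,"dy":29,"dz":-6,"wx":0,"wy":0,"wz":0},{"fingers":0,"dx":18,"dy":29,"dz":-6,"wx":0,"wy":0,"wz":0},{"fingers":0,"dx":18,"dy":29,"dz":-6,"wx":0,"wy":0,"wz":0},{"fingers":0,"dx":18,"dy":29,"dz":-6,"wx":0,"wy":0,"wz":0},{"fingers":0,"dx":18,"dy":29,"dz":-6,"wx":0,"wy":0,"wz":0},{"fingers":0,"dx":18,"dy":29,"dz":-6,"wx":0,"wy":0,"wz":0},{"fingers":0,"dx":18,"dy":29,"dz":-6,"wx":0,"wy":0,"wz":0},{"fingers":0,"dx":18,"dy":29,"dz":-4,"wx":0,"wy":0,"wz":0},{"fingers":0,"dx":9,"dy":16,"dz":0,"wx":0,"wy":0,"wz":0}]'
python3 -m handwheel '[{"fingers":0,"dx":0,"dy":0,"dz":0,"wx":0,"wy":0,"wz":0},{"fingers":0,"dx":0,"dy":0,"dz":0,"wx":0,"wy":0,"wz":0}]'
python3 look.py wrist w16; python3 look.py top t16; python3 - <<'E'
from h import *
b=cv2.imread('pics/w16.png');cv2.imwrite('pics/w16c.png',b)
f=pickle.load(open('w16.pkl','rb'));tops(f,fcloud(f),(105,150,60),(125,255,255),dz=.005)
E
```

```text
t: 20.7
ee_pos: [0.5568, -0.0035, 0.244]
tool_rot: [[0.968, -0.249, -0.001], [-0.249, -0.968, -0.001], [-0.001, 0.001, -1.0]]
contact_force: [-0.2, -0.3, -0.3]
width: 0.0853
t: 20.9
ee_pos: [0.5558, 0.001, 0.2434]
tool_rot: [[0.969, -0.246, -0.002], [-0.246, -0.969, 0.001], [-0.003, -0.0, -1.0]]
contact_force: [0.6, 0.5, -0.6]
width: 0.0857
20.95 [0.55580237 0.00221028 0.24353491] [[0.9699, -0.2436, -0.0022], [-0.2436, -0.9699, 0.0015], [-0.0025, -0.0009, -1.0]] 0.08521974278277474 [-0.49849457 -0.09381414 -0.34104988] [0.0505721  0.05632526 0.02666854]
21.0 [0.55592157 0.00280554 0.24371691] [[0.9702, -0.2425, -0.0018], [-0.2425, -0.9702, 0.0016], [-0.0021, -0.0011, -1.0]] 0.08576915180710735 [ 0.89517312  0.13708235 -0.26497335] [0.0437524  0.00483995 0.00085213]
[603.   7.] 362 z 0.0688 mean [ 0.7176 -0.3826] rect [ 717.4 -383.8] [14.9 15.7] 86.9
[619. 169.] 1994 z 0.0975 mean [ 0.5285 -0.3373] rect [ 527.9 -339.3] [23.2 62.1] 80.2
[566. 329.] 758 z 0.069 mean [ 0.3346 -0.262 ] rect [ 427.7 -168.4] [314.3  39.7] 45.0
```

View pics/w16.png

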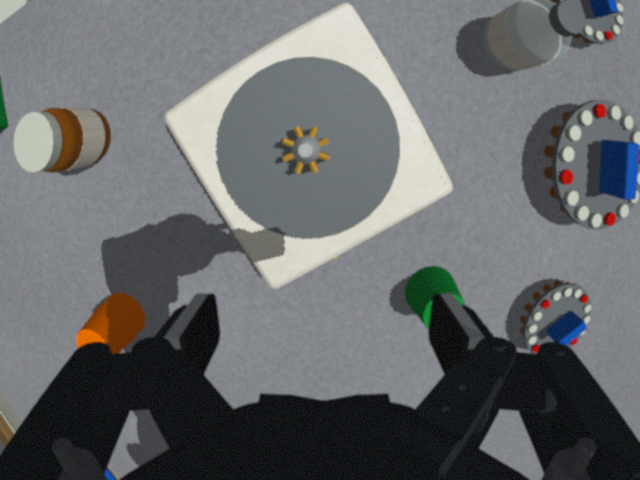

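Wrist view: hub with 8 teeth at (305,150), carousel bar at (620,170).

```bash
python3 - <<'E'
from h import *
for n in('w16','t5','t16'):
    f=pickle.load(open(n+'.pkl','rb'));H=hsv(f);pl=fplane if n[0]=='w' else plane
    P=(fcloud if n[0]=='w' else cloud)(f)
    m=(cv2.inRange(H,(12,110,60),(28,255,255))>0)&(np.hypot(P[...,0]-.615,P[...,1]-.003)<.03)
    v,u=np.nonzero(m);X=pl(f,np.c_[u,v],.084)[:,:2]
    # only pixels with depth near the tooth tops
    zz=P[m][:,2];k=zz>.078;X=X[k]
    c0=np.array(cv2.minEnclosingCircle(X.astype(np.float32)*1000)[0])
    Xd=X*1000
    for it in range(1):
        c=c0
        d=Xd-c;r=np.hypot(*d.T);a=np.arctan2(d[:,1],d[:,0]);s=(r>14)
        ph=np.angle(np.exp(8j*a[s]).mean())/8;R=abs(np.exp(8j*a[s]).mean())
    print(n,'n',len(X),'c',c.round(1),'r',r.max().round(1),'mean c',Xd.mean(0).round(1),'phase deg',np.degrees(ph).round(2),'mod45',np.degrees(ph)%45,'strength',R.round(2))
    # steel tip
    q=P[(np.hypot(P[...,0]-.615,P[...,1]-.003)<.02)&(P[...,2]>.091)];print(' tip',q.mean(0) if len(q) else None,len(q))
    m=(f['range_z']>0)&(abs(P[...,2]-.06)<.006)&(abs(P[...,0]-.614)<.14)&(abs(P[...,1])<.14)
    e=cv2.minAreaRect(P[m][:,:2].astype(np.float32)*1000);print(' unit',np.round(e[0],1),np.round(e[1],1),round(e[2],1))
f=pickle.load(open('w16.pkl','rb'));cv2.imwrite('pics/hub.png',cv2.resize(f['frame'][115:185,270:340],(560,560),interpolation=2))
E
```

```text
w16 n 483 c [576.6 153. ] r 176.1 mean c [613.6  10.4] phase deg 14.24 mod45 14.237080594179849 strength 0.78
 tip [0.6142718  0.00228093 0.09482192] 348
 unit [614.5   2.4] [215.3 215.5] 16.0
t5 n 90 c [611.7   3.1] r 21.9 mean c [610.2   3.5] phase deg 8.73 mod45 8.729928802449042 strength 0.71
 tip [0.61024037 0.00304378 0.09565234] 68
 unit [610.8   3.5] [217.3 217.1] 16.1<stdin>:14: RuntimeWarning: Mean of empty slice.
  ret = ret.dtype.type(ret / rcount)
Traceback (most recent call last):
ValueError: zero-size array to reduction operation maximum which has no identity
```

```bash
python3 - <<'E'
from h import *
for n in('w16','t5'):
    f=pickle.load(open(n+'.pkl','rb'));H=hsv(f)
    P=(fcloud if n[0]=='w' else cloud)(f)
    m=(cv2.inRange(H,(12,110,60),(28,255,255))>0)&(np.hypot(P[...,0]-.615,P[...,1]-.003)<.026)&(P[...,2]>.078)
    X=P[m][:,:2]*1000; c=np.array(cv2.minEnclosingCircle(X.astype(np.float32))[0])
    for cc in (c,np.array([614.4,2.4]) if n=='w16' else np.array([611.,3.4])):
        d=X-cc;r=np.hypot(*d.T);a=np.arctan2(d[:,1],d[:,0]);s=(r>15)
        z=np.exp(8j*a[s]).mean();print(n,cc,r.max(),'phase',np.degrees(np.angle(z)/8).round(2),abs(z).round(2))
        k=np.degrees(a[s])%360
        h,_=np.histogram(k,72,(0,360));print(h)
f=pickle.load(open('w16.pkl','rb'));cv2.imwrite('pics/hub.png',cv2.resize(f['frame'][115:185,270:340],(560,560),interpolation=2))
E
```

```text
w16 [614.22094727   2.48022056] 21.439492464657455 phase 9.26 0.71
[12 14 11  4  0  0  0  0  0 14 13 13  3  0  0  0  0  0 12 14 12  2  0  0
  0  0  0  9 14 11  4  0  0  0  0  0  7 11 13  8  0  0  0  0  0  7 12 12
  9  0  0  0  0  0  7 13 13  5  0 18  0  0  1  9 15 13  6  0  0  0  0  1]
w16 [614.4   2.4] 21.630156644442984 phase 9.3 0.71
[ 9 14 11  5  0  0  0  0  0 12 14 13  4  0  0  0  0  0 11 13 12  4  0  0
  0  0  1 10 14 13  4  0  0  0  0  1  7 12 14  7  0  0  0  0  1  6 12 14
  8  0  0  0  0  0  7 13 12  5  0 18  0  0  1 10 13 13  5  0  0  0  0  1]
t5 [611.00384521   3.09463429] 21.33101937714812 phase 8.69 0.8
[2 2 2 0 0 0 0 0 0 2 2 3 3 0 0 0 0 1 2 3 3 2 0 0 0 0 0 2 3 4 0 0 0 0 0 0 1
 3 3 0 0 0 0 0 0 3 2 2 0 0 0 0 0 0 2 3 3 1 0 0 0 0 0 2 4 1 1 0 0 0 0 0]
t5 [611.    3.4] 21.531441877612824 phase 8.93 0.8
[2 3 1 0 0 0 0 0 0 2 2 4 2 0 0 0 0 1 2 3 3 2 0 0 0 0 0 2 3 3 1 0 0 0 0 0 0
 4 3 1 0 0 0 0 0 3 2 3 0 0 0 0 0 0 2 3 3 1 0 0 0 0 0 3 3 2 1 0 0 0 0 0]
```

View pics/hub.png

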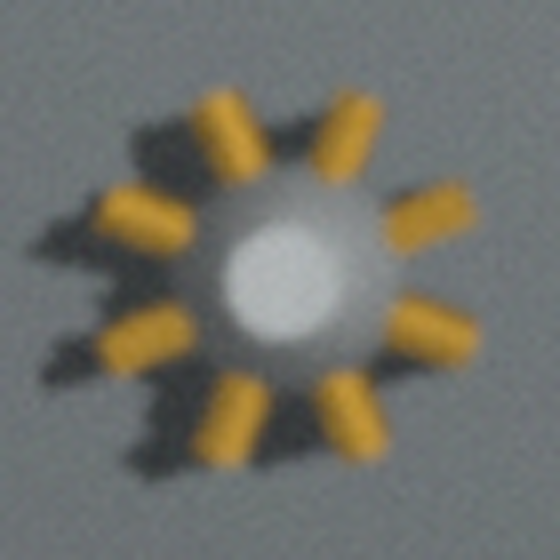

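Hub centre (614.4, 2.4) mm, teeth at 9° (mod 45), so the gaps are at -13.5°. The bar is at -9.8°, so the carousel must turn only about -3.7°. Moving over the bar.

```bash
python3 -m handwheel '[{"fingers":0,"dx":3,"dy":15,"dz":0,"wx":0,"wy":0,"wz":0},{"fingers":0,"dx":5,"dy":32,"dz":0,"wx":0,"wy":0,"wz":0},{"fingers":0,"dx":5,"dy":35,"dz":0,"wx":0,"wy":0,"wz":0},{"fingers":0,"dx":6,"dy":35,"dz":0,"wx":0,"wy":0,"wz":0},{"fingers":0,"dx":6,"dy":35,"dz":0,"wx":0,"wy":0,"wz":0},{"fingers":0,"dx":6,"dy":35,"dz":0,"wx":0,"wy":0,"wz":0},{"fingers":0,"dx":6,"dy":35,"dz":0,"wx":0,"wy":0,"wz":0},{"fingers":0,"dx":6,"dy":35,"dz":5,"wx":0,"wy":0,"wz":0},{"fingers":0,"dx":6,"dy":35,"dz":10,"wx":0,"wy":0,"wz":0},{"fingers":0,"dx":5,"dy":30,"dz":20,"wx":0,"wy":0,"wz":0}]'
python3 -m handwheel '[{"fingers":0,"dx":2,"dy":16,"dz":20,"wx":0,"wy":0,"wz":-4.3},{"fingers":0,"dx":0,"dy":0,"dz":10,"wx":0,"wy":0,"wz":0},{"fingers":0,"dx":0,"dy":0,"dz":0,"wx":0,"wy":0,"wz":0},{"fingers":0,"dx":0,"dy":0,"dz":0,"wx":0,"wy":0,"wz":0}]'
python3 look.py wrist w17;  python3 - <<'E'
from h import *
f=pickle.load(open('w17.pkl','rb'));P=fcloud(f);tops(f,P,(105,150,60),(125,255,255),dz=.005)
R=f['range_z']>0
m=R&(np.hypot(P[...,0]-.527,P[...,1]+.339)<.11)&(P[...,2]>.03)&(P[...,2]<.062)
b=max(blobs(m),key=lambda b:b[1][4]);a=P[b[0]&R];print('disc',cv2.minEnclosingCircle(a[:,:2].astype(np.float32)*1000))
t=state()['tool_rot'];print(np.degrees(np.arctan2(t[1,0],t[0,0])))
E
```

```text
t: 22.0
ee_pos: [0.5309, -0.327, 0.2103]
tool_rot: [[0.97, -0.245, 0.003], [-0.245, -0.97, -0.002], [0.004, 0.001, -1.0]]
contact_force: [1.2, 0.2, 0.9]
width: 0.0855
t: 22.4
ee_pos: [0.5293, -0.338, 0.1794]
tool_rot: [[0.986, -0.169, 0.001], [-0.169, -0.986, 0.002], [0.0, -0.002, -1.0]]
contact_force: [0.1, 0.0, 0.2]
width: 0.0853
22.45 [ 0.52975309 -0.33821169  0.1799258 ] [[0.9856, -0.169, 0.0016], [-0.169, -0.9856, 0.0014], [0.0014, -0.0017, -1.0]] 0.08522781636041094 [0.29103065 0.52563183 0.84395998] [-0.04178285 -0.08929713  0.0510509 ]
[328. 232.] 2792 z 0.0974 mean [ 0.5292 -0.3408] rect [ 527.8 -340.3] [21.7 62.8] 80.0
disc ((527.0313110351562, -340.61224365234375), 80.16678619384766)
-9.729332835003218
```

View pics/w17.png

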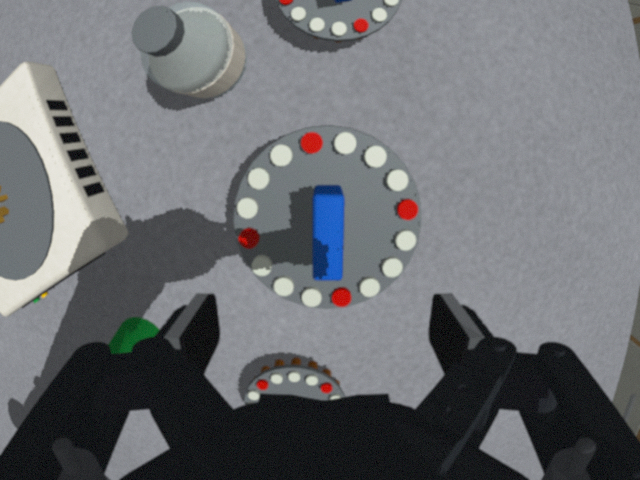

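Bar at (328,232), centred between the fingers and aligned. Descending and gripping.

```bash
python3 -m handwheel '[{"fingers":0,"dx":-1.6,"dy":2.3,"dz":15,"wx":0,"wy":0,"wz":0},{"fingers":0,"dx":0,"dy":0,"dz":30,"wx":0,"wy":0,"wz":0},{"fingers":0,"dx":0,"dy":0,"dz":30,"wx":0,"wy":0,"wz":0},{"fingers":0,"dx":0,"dy":0,"dz":25,"wx":0,"wy":0,"wz":0},{"fingers":0,"dx":0,"dy":0,"dz":15,"wx":0,"wy":0,"wz":0},{"fingers":0,"dx":0,"dy":0,"dz":7,"wx":0,"wy":0,"wz":0},{"fingers":0.3,"dx":0,"dy":0,"dz":0,"wx":0,"wy":0,"wz":0},{"fingers":0.6,"dx":0,"dy":0,"dz":0,"wx":0,"wy":0,"wz":0},{"fingers":1,"dx":0,"dy":0,"dz":0,"wx":0,"wy":0,"wz":0},{"fingers":1,"dx":0,"dy":0,"dz":0,"wx":0,"wy":0,"wz":0}]' 60
python3 -m handwheel '[{"fingers":1,"dx":0,"dy":0,"dz":0,"wx":0,"wy":0,"wz":0},{"fingers":1,"dx":0,"dy":0,"dz":0,"wx":0,"wy":0,"wz":0},{"fingers":1,"dx":0,"dy":0,"dz":0,"wx":0,"wy":0,"wz":0}]'
```

```text
t: 23.45
ee_pos: [0.5274, -0.3422, 0.0583]
tool_rot: [[0.985, -0.171, 0.002], [-0.171, -0.985, -0.0], [0.002, -0.0, -1.0]]
contact_force: [0.5, -0.6, 0.2]
width: 0.0283
t: 23.75
ee_pos: [0.5274, -0.3416, 0.0582]
tool_rot: [[0.985, -0.171, 0.002], [-0.171, -0.985, 0.001], [0.002, -0.001, -1.0]]
contact_force: [-0.7, 2.0, 6.0]
width: 0.0207
```

```bash
python3 -m handwheel '[{"fingers":1,"dx":0,"dy":0,"dz":0,"wx":0,"wy":0,"wz":0},{"fingers":1,"dx":0,"dy":0,"dz":-4,"wx":0,"wy":0,"wz":0},{"fingers":1,"dx":0,"dy":0,"dz":-10,"wx":0,"wy":0,"wz":0},{"fingers":1,"dx":0,"dy":0,"dz":-18,"wx":0,"wy":0,"wz":0},{"fingers":1,"dx":0,"dy":0,"dz":-22,"wx":0,"wy":0,"wz":0},{"fingers":1,"dx":0,"dy":0,"dz":-22,"wx":0,"wy":0,"wz":0},{"fingers":1,"dx":0,"dy":0,"dz":-22,"wx":0,"wy":0,"wz":0},{"fingers":1,"dx":0,"dy":0,"dz":-20,"wx":0,"wy":0,"wz":0},{"fingers":1,"dx":0,"dy":0,"dz":-12,"wx":0,"wy":0,"wz":0},{"fingers":1,"dx":0,"dy":0,"dz":0,"wx":0,"wy":0,"wz":0}]' 100
python3 look.py wrist w18;  python3 - <<'E'
from h import *
f=pickle.load(open('w18.pkl','rb'));P=fcloud(f);tops(f,P,(105,150,60),(125,255,255),dz=.005)
R=f['range_z']>0
m=R&(np.hypot(P[...,0]-.527,P[...,1]+.341)<.11)&(P[...,2]>.16)&(P[...,2]<.192)
b=max(blobs(m),key=lambda b:b[1][4]);a=P[b[0]&R];print('disc',cv2.minEnclosingCircle(a[:,:2].astype(np.float32)*1000))
d=a[(a[:,2]<np.median(a[:,2])+.004)]
A=np.c_[d[:,:2]-d[:,:2].mean(0),np.ones(len(d))];print('tilt',np.degrees(np.linalg.lstsq(A,d[:,2],rcond=None)[0][:2]),np.median(d[:,2]))
t=state()['tool_rot'];print(np.degrees(np.arctan2(t[1,0],t[0,0])))
E
```

```text
t: 24.75
ee_pos: [0.5274, -0.3427, 0.1889]
tool_rot: [[0.985, -0.171, 0.003], [-0.171, -0.985, -0.001], [0.003, 0.0, -1.0]]
contact_force: [0.3, -0.1, -2.9]
width: 0.0194
24.8 [ 0.52664893 -0.34203247  0.1875821 ] [[0.9853, -0.1711, 0.0012], [-0.1711, -0.9853, 0.0004], [0.0011, -0.0006, -1.0]] 0.019462605779664365 [ 0.28824287 -0.74187809 -2.98794946] [-0.02733309 -0.00394573 -0.02451359]
[324. 299.] 8676 z 0.2282 mean [ 0.5313 -0.3434] rect [ 527.2 -342.5] [22.  63.8] 79.9
disc ((527.6002197265625, -342.24481201171875), 79.83319091796875)
tilt [0.16342364 0.57621414] 0.17845945692397877
-9.851355067847916
```

View pics/w18.png

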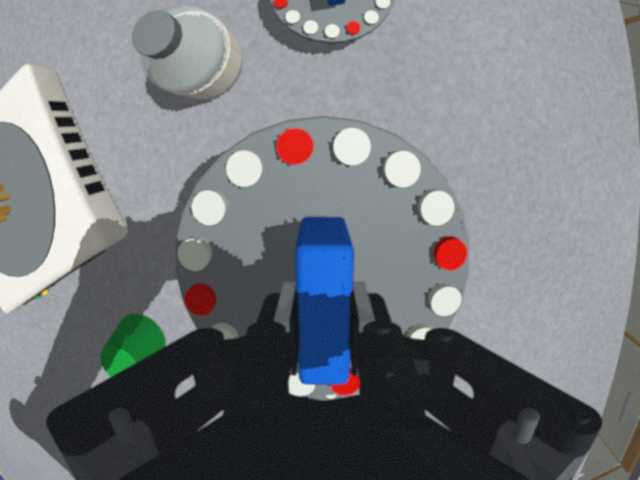

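Held level, with the bar on the TCP line. Carrying it to the hub and turning to -13.5°.

```bash
python3 -m handwheel '[{"fingers":1,"dx":1,"dy":-8,"dz":0,"wx":0,"wy":0,"wz":0},{"fingers":1,"dx":1,"dy":-18,"dz":0,"wx":0,"wy":0,"wz":0},{"fingers":1,"dx":2,"dy":-28,"dz":0,"wx":0,"wy":0,"wz":0},{"fingers":1,"dx":2,"dy":-28,"dz":0,"wx":0,"wy":0,"wz":0},{"fingers":1,"dx":2,"dy":-28,"dz":0,"wx":0,"wy":0,"wz":0},{"fingers":1,"dx":2,"dy":-28,"dz":0,"wx":0,"wy":0,"wz":0},{"fingers":1,"dx":2,"dy":-28,"dz":0,"wx":0,"wy":0,"wz":0},{"fingers":1,"dx":2,"dy":-28,"dz":0,"wx":0,"wy":0,"wz":0},{"fingers":1,"dx":2,"dy":-28,"dz":0,"wx":0,"wy":0,"wz":0},{"fingers":1,"dx":2,"dy":-28,"dz":0,"wx":0,"wy":0,"wz":0}]'
python3 -m handwheel '[{"fingers":1,"dx":2,"dy":-28,"dz":0,"wx":0,"wy":0,"wz":0},{"fingers":1,"dx":2,"dy":-28,"dz":0,"wx":0,"wy":0,"wz":0},{"fingers":1,"dx":2,"dy":-24,"dz":0,"wx":0,"wy":0,"wz":0},{"fingers":1,"dx":2,"dy":-16,"dz":0,"wx":0,"wy":0,"wz":1.5},{"fingers":1,"dx":1,"dy":-8,"dz":0,"wx":0,"wy":0,"wz":2},{"fingers":1,"dx":0,"dy":0,"dz":0,"wx":0,"wy":0,"wz":0},{"fingers":1,"dx":0,"dy":0,"dz":0,"wx":0,"wy":0,"wz":0},{"fingers":1,"dx":0,"dy":0,"dz":0,"wx":0,"wy":0,"wz":0}]'
cat >car.py <<'E'
from h import *
import sys
n=sys.argv[1];f=grab_frame('wrist');pickle.dump(f,open(n+'.pkl','wb'));cv2.imwrite(f'pics/{n}.png',f['frame'])
P=fcloud(f);s=state();p=s['ee_pos']
print(s['t'],p.round(4),'yaw',np.degrees(np.arctan2(s['tool_rot'][1,0],s['tool_rot'][0,0])).round(2),'z',s['tool_rot'][:,2].round(4),s['contact_force'].round(1),s['wrist_torque'].round(2),s['width'])
tops(f,P,(105,150,60),(125,255,255),dz=.005)
R=f['range_z']>0;zd=p[2]-.0095
m=R&(np.hypot(P[...,0]-p[0],P[...,1]-p[1])<.1)&(abs(P[...,2]-zd)<.012)
b=max(blobs(m),key=lambda b:b[1][4]);a=P[b[0]&R];print('disc',cv2.minEnclosingCircle(a[:,:2].astype(np.float32)*1000),np.median(a[:,2]))
E
python3 car.py w19; python3 look.py scene s19
```

```text
t: 25.8
ee_pos: [0.5864, -0.095, 0.1863]
tool_rot: [[0.986, -0.169, -0.002], [-0.169, -0.986, 0.002], [-0.002, -0.002, -1.0]]
contact_force: [-0.1, 0.5, -3.6]
width: 0.0195
t: 26.6
ee_pos: [0.6131, 0.0017, 0.1871]
tool_rot: [[0.973, -0.231, -0.001], [-0.231, -0.973, 0.0], [-0.001, -0.0, -1.0]]
contact_force: [0.0, 0.5, -3.3]
width: 0.0195
26.65 [0.6133 0.0014 0.1872] yaw -13.4 z [-6.e-04  6.e-04 -1.e+00] [-0.4 -0.3 -2.7] [-0.09 -0.02  0.02] 0.01955658876598036
[324. 299.] 8664 z 0.2264 mean [0.6172 0.0007] rect [613.3   1.7] [21.6 63.7] 76.4
[582. 387.] 719 z 0.0689 mean [ 0.3524 -0.2547] rect [ 462.2 -163.6] [366.9  32.7] 39.3
disc ((612.954345703125, 2.4478113651275635), 79.9085693359375) 0.17678065811342603
26.7 [0.61348065 0.00131824 0.18737328] [[0.9727, -0.2319, -0.0003], [-0.2319, -0.9727, 0.0006], [-0.0004, -0.0005, -1.0]] 0.01950387688251217 [-0.48418783 -0.61505987 -4.52541215] [-0.0182042  -0.02311453  0.00623825]
```

View pics/w19.png

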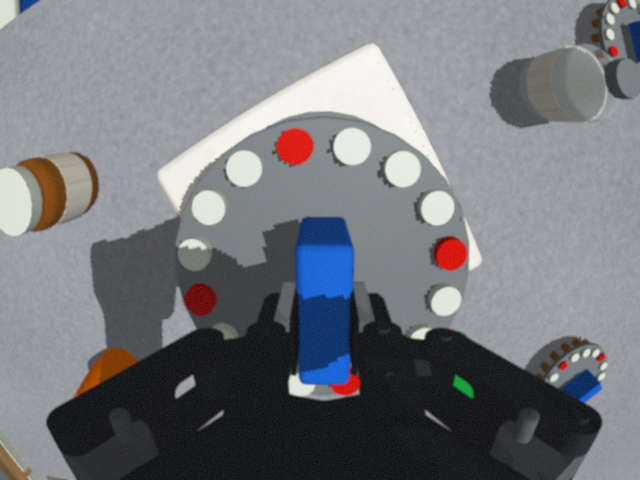

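View pics/s19.png

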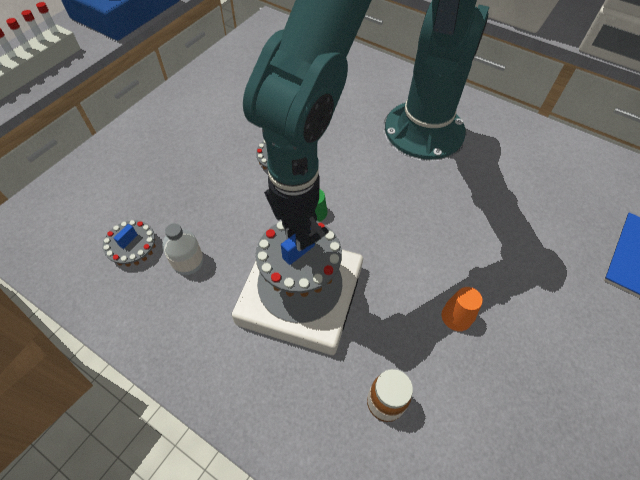

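The carousel hangs over the hub, 1 mm off. Correcting and lowering gently.

```bash
python3 -m handwheel '[{"fingers":1,"dx":1,"dy":-0.8,"dz":6,"wx":0,"wy":0,"wz":0},{"fingers":1,"dx":0,"dy":0,"dz":12,"wx":0,"wy":0,"wz":0},{"fingers":1,"dx":0,"dy":0,"dz":10,"wx":0,"wy":0,"wz":0},{"fingers":1,"dx":0,"dy":0,"dz":6,"wx":0,"wy":0,"wz":0},{"fingers":1,"dx":0,"dy":0,"dz":3,"wx":0,"wy":0,"wz":0},{"fingers":1,"dx":0,"dy":0,"dz":0,"wx":0,"wy":0,"wz":0}]'
python3 -m handwheel '[{"fingers":1,"dx":0,"dy":0,"dz":2,"wx":0,"wy":0,"wz":0},{"fingers":1,"dx":0,"dy":0,"dz":2,"wx":0,"wy":0,"wz":0},{"fingers":1,"dx":0,"dy":0,"dz":2,"wx":0,"wy":0,"wz":0},{"fingers":1,"dx":0,"dy":0,"dz":2,"wx":0,"wy":0,"wz":0},{"fingers":1,"dx":0,"dy":0,"dz":2,"wx":0,"wy":0,"wz":0},{"fingers":1,"dx":0,"dy":0,"dz":0,"wx":0,"wy":0,"wz":0}]'
python3 car.py w20
```

```text
t: 27.3
ee_pos: [0.6147, 0.0028, 0.1497]
tool_rot: [[0.973, -0.231, -0.001], [-0.231, -0.973, 0.001], [-0.001, -0.001, -1.0]]
contact_force: [0.2, -0.6, -4.3]
width: 0.0194
t: 27.9
ee_pos: [0.6149, 0.0028, 0.1402]
tool_rot: [[0.973, -0.231, -0.0], [-0.231, -0.973, 0.001], [-0.0, -0.001, -1.0]]
contact_force: [-0.5, 0.2, -3.6]
width: 0.0194
27.95 [0.615  0.0028 0.1404] yaw -13.35 z [-0.e+00  9.e-04 -1.e+00] [-0.   0.1 -2.5] [-0.   -0.03 -0.01] 0.0194450829199526
[324. 299.] 8669 z 0.1795 mean [0.6188 0.0019] rect [614.6   2.8] [21.7 63.9] 76.6
[606. 407.] 586 z 0.069 mean [ 0.3548 -0.2556] rect [ 472.1 -176.1] [364.   31.4] 34.2
disc ((614.4686279296875, 3.626366376876831), 79.99751281738281) 0.12994369739759343
```

No contact yet and well centred. Lowering further in small steps.

```bash
python3 -m handwheel '[{"fingers":1,"dx":0,"dy":0,"dz":2,"wx":0,"wy":0,"wz":0},{"fingers":1,"dx":0,"dy":0,"dz":2,"wx":0,"wy":0,"wz":0},{"fingers":1,"dx":0,"dy":0,"dz":2,"wx":0,"wy":0,"wz":0},{"fingers":1,"dx":0,"dy":0,"dz":0,"wx":0,"wy":0,"wz":0}]'
python3 -m handwheel '[{"fingers":1,"dx":0,"dy":0,"dz":2,"wx":0,"wy":0,"wz":0},{"fingers":1,"dx":0,"dy":0,"dz":2,"wx":0,"wy":0,"wz":0},{"fingers":1,"dx":0,"dy":0,"dz":2,"wx":0,"wy":0,"wz":0},{"fingers":1,"dx":0,"dy":0,"dz":0,"wx":0,"wy":0,"wz":0}]'
```

```text
t: 28.35
ee_pos: [0.6148, 0.0028, 0.1341]
tool_rot: [[0.973, -0.231, -0.0], [-0.231, -0.973, 0.001], [-0.001, -0.001, -1.0]]
contact_force: [-0.7, 0.1, -3.1]
width: 0.0194
t: 28.75
ee_pos: [0.6148, 0.0029, 0.1281]
tool_rot: [[0.973, -0.231, -0.0], [-0.231, -0.973, 0.001], [-0.001, -0.001, -1.0]]
contact_force: [-0.3, 0.3, -3.6]
width: 0.0193
```

The teeth have meshed: it is 12 mm below riding height with no contact force. Lowering to home.

```bash
python3 -m handwheel '[{"fingers":1,"dx":0,"dy":0,"dz":2,"wx":0,"wy":0,"wz":0},{"fingers":1,"dx":0,"dy":0,"dz":2,"wx":0,"wy":0,"wz":0},{"fingers":1,"dx":0,"dy":0,"dz":2,"wx":0,"wy":0,"wz":0},{"fingers":1,"dx":0,"dy":0,"dz":1,"wx":0,"wy":0,"wz":0},{"fingers":1,"dx":0,"dy":0,"dz":1,"wx":0,"wy":0,"wz":0},{"fingers":1,"dx":0,"dy":0,"dz":0,"wx":0,"wy":0,"wz":0}]'
python3 -m handwheel '[{"fingers":1,"dx":0,"dy":0,"dz":1,"wx":0,"wy":0,"wz":0},{"fingers":1,"dx":0,"dy":0,"dz":1,"wx":0,"wy":0,"wz":0},{"fingers":1,"dx":0,"dy":0,"dz":1,"wx":0,"wy":0,"wz":0},{"fingers":1,"dx":0,"dy":0,"dz":0,"wx":0,"wy":0,"wz":0}]'
python3 car.py w21
```

```text
t: 29.35
ee_pos: [0.615, 0.0028, 0.1204]
tool_rot: [[0.973, -0.231, 0.0], [-0.231, -0.973, 0.001], [-0.0, -0.001, -1.0]]
contact_force: [-0.7, -0.3, -3.7]
width: 0.0194
t: 29.75
ee_pos: [0.6155, 0.003, 0.1184]
tool_rot: [[0.973, -0.231, 0.001], [-0.231, -0.973, 0.001], [0.001, -0.002, -1.0]]
contact_force: [-1.1, 0.4, 3.9]
width: 0.0197
29.8 [0.6156 0.003  0.1184] yaw -13.34 z [ 0.0012  0.0013 -1.    ] [-2.1  1.1  4.9] [-0.01  0.38 -0.02] 0.019513066560698483
[324. 300.] 8660 z 0.1577 mean [0.6194 0.0021] rect [615.4   3.1] [21.7 63.7] 76.4
[613. 422.] 826 z 0.0687 mean [ 0.3306 -0.2643] rect [ 459.2 -160.3] [366.1  43.3] 39.1
disc ((615.107421875, 3.5658493041992188), 80.11264038085938) 0.10809782501964688
```

Contact at home: bar centre 0.1327 (home is 0.133), disc top 0.108. Releasing and backing straight up.

```bash
python3 -m handwheel '[{"fingers":1,"dx":0,"dy":0,"dz":-0.5,"wx":0,"wy":0,"wz":0},{"fingers":0.6,"dx":0,"dy":0,"dz":0,"wx":0,"wy":0,"wz":0},{"fingers":0.3,"dx":0,"dy":0,"dz":0,"wx":0,"wy":0,"wz":0},{"fingers":0,"dx":0,"dy":0,"dz":0,"wx":0,"wy":0,"wz":0},{"fingers":0,"dx":0,"dy":0,"dz":0,"wx":0,"wy":0,"wz":0},{"fingers":0,"dx":0,"dy":0,"dz":-5,"wx":0,"wy":0,"wz":0},{"fingers":0,"dx":0,"dy":0,"dz":-15,"wx":0,"wy":0,"wz":0},{"fingers":0,"dx":0,"dy":0,"dz":-30,"wx":0,"wy":0,"wz":0},{"fingers":0,"dx":0,"dy":0,"dz":-40,"wx":0,"wy":0,"wz":0},{"fingers":0,"dx":0,"dy":0,"dz":-30,"wx":0,"wy":0,"wz":0}]'
python3 -m handwheel '[{"fingers":0,"dx":-20,"dy":0,"dz":-15,"wx":0,"wy":0,"wz":0},{"fingers":0,"dx":-25,"dy":0,"dz":0,"wx":0,"wy":0,"wz":0},{"fingers":0,"dx":-15,"dy":0,"dz":0,"wx":0,"wy":0,"wz":0},{"fingers":0,"dx":0,"dy":0,"dz":0,"wx":0,"wy":0,"wz":0},{"fingers":0,"dx":0,"dy":0,"dz":0,"wx":0,"wy":0,"wz":0}]'
python3 look.py wrist w22; python3 look.py scene s22; python3 - <<'E'
from h import *
f=pickle.load(open('w22.pkl','rb'));P=fcloud(f);tops(f,P,(105,150,60),(125,255,255),dz=.005);tops(f,P,(0,150,60),(22,255,255),dz=.005)
f=pickle.load(open('s22.pkl','rb'));P=cloud(f);tops(f,P,(105,150,60),(125,255,255),dz=.005);tops(f,P,(0,150,60),(22,255,255),dz=.005)
E
```

```text
t: 30.8
ee_pos: [0.616, 0.0025, 0.2416]
tool_rot: [[0.973, -0.231, 0.004], [-0.231, -0.973, 0.001], [0.003, -0.002, -1.0]]
contact_force: [0.6, 0.1, 0.4]
width: 0.0854
t: 31.3
ee_pos: [0.5576, 0.0165, 0.2542]
tool_rot: [[0.973, -0.231, 0.003], [-0.231, -0.973, 0.001], [0.002, -0.002, -1.0]]
contact_force: [-0.2, 0.2, 0.7]
width: 0.0853
31.35 [0.55796251 0.01636339 0.25387712] [[0.973, -0.231, 0.0026], [-0.231, -0.973, 0.001], [0.0023, -0.0015, -1.0]] 0.08552545447561695 [0.52269325 0.6718088  0.35101925] [-0.00920818 -0.04211869  0.01505462]
31.4 [0.55802424 0.01625213 0.25361493] [[0.9729, -0.2313, 0.0021], [-0.2313, -0.9729, 0.0009], [0.0019, -0.0013, -1.0]] 0.08551225576144032 [ 0.2730766  -0.15769571  0.40220929] [ 0.00327605 -0.0366384  -0.02046162]
[607.  11.] 560 z 0.0691 mean [ 0.7235 -0.3823] rect [ 723.5 -383.3] [15.7 27.7] 89.6
[322. 150.] 2633 z 0.1573 mean [0.6154 0.0044] rect [615.    4.3] [21.4 62.5] 76.3
[569. 327.] 723 z 0.0689 mean [ 0.3297 -0.2638] rect [ 426.7 -161. ] [324.8  42.7] 46.6
[307.  70.] 313 z 0.1134 mean [0.6816 0.0016] rect [681.6   1.7] [15.6 15.7] 77.0
[ 85. 132.] 1076 z 0.0861 mean [0.7023 0.2429] rect [704.3 248.6] [31.9 65.7] 73.3
[401. 135.] 311 z 0.1135 mean [ 0.6123 -0.0621] rect [612.4 -62. ] [16.1 16.3] 31.8
[123. 320.] 2879 z 0.091 mean [0.4821 0.2898] rect [515.3 197.3] [ 48.1 279.3] 21.6
[115.  14.] 2621 z 0.0977 mean [ 0.1695 -1.052 ] rect [  183.1 -1057.9] [ 77.1 172.8] 34.6
[627. 256.] 1740 z 0.0147 mean [0.1232 0.5696] rect [106. 559.] [221.5  68.7] 11.3
[125. 236.] 307 z 0.0686 mean [ 0.7325 -0.3824] rect [ 732.5 -383. ] [16.6 44.3] 89.3
[299. 265.] 654 z 0.157 mean [0.616  0.0064] rect [615.    6.4] [22. 62.] 76.8
[462. 309.] 1253 z 0.0907 mean [0.4719 0.308 ] rect [471.2 307.4] [49.8 48.2] 17.9
```

View pics/s22.png

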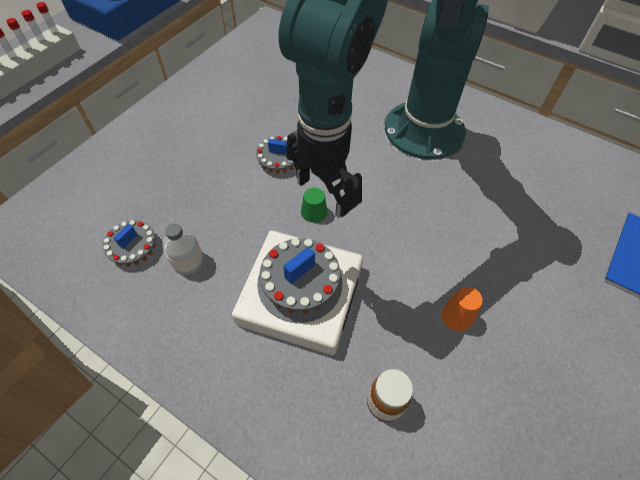

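View pics/w22.png

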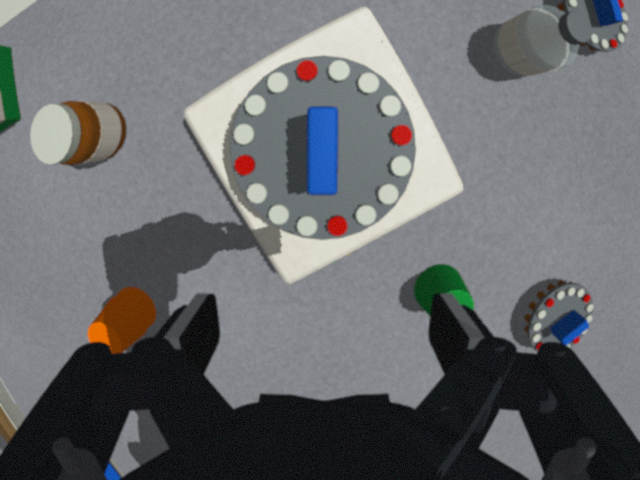

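```bash
python3 -c "
from bench import *
print(close_job())"
```

```text
the job is handed in; nothing more can be done
None
```

The carousel is fully home on the hub and let go, but the dust cover nested about 7 mm higher on the spare than you stated. I handed the job in at about 31.4 s.

**Cover:** It stands over the spare, level to within about 0.5° and with no visible sideways offset. It rests about 27 mm above the spare, where your description says about 20 mm.
- **What happened:** I pressed it down with up to about 50 N and it wedged there. Lifting raised both covers together.
- **What I tried:** Rocking, twisting and jerking upwards neither seated nor freed it. I set the pair back on the bench within a few mm of where the spare stood.
- **Check that disagreed:** Both the scene and wrist views put the cover's top at z 0.091 m, where about 0.084 m was expected.

**Carousel:** I used the largest one, 160 mm across. The hub teeth measured about 9° from above, so I turned the carousel to about -13.5°, between the teeth. It meshed without any rocking.
- **Home check:** After release, two views put the top of the bar at z 0.157 m, against 0.158 m when fully home. The centre matches the hub to about 2 mm in the wrist view and 4 mm in the scene view.

The gripper was clear of everything at hand-in. The bottle, jar, green cover and smaller carousels were not touched.

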